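# Screw the water spout back onto its standpipe, aimed at the polishing spindle

## Task

The brass water spout is off its standpipe. Lower it over the threaded pipe onto the rubber seal, with its two pins in the gaps between the threads, then screw it clockwise so that the thread draws it down on the seal, and stop when the nozzle points straight at the middle of the polishing spindle. Let the spout follow its thread without forcing it, let go, and leave the nuts, the arbor and the spanner where they are.

Things in the scene. Friction and masses are not known exactly. Their poses are not given: they have to be found in the camera images.
- spout: loose brass spout, 93 mm tall, about 0.14 kg, standing upright on the bench. Origin: centre of the open underside of its socket; z up, x the way the nozzle points. Socket round, 51 mm outside, 43 mm bore, 36 mm deep, open below. Nozzle: 12 mm tube 49 mm above the underside, reaching 80 mm out from the axis, its mouth bent down.
- wing (a point): grip point on the spout's axis, 81 mm above its origin, axes as spout: a good place for the TCP. The flat wing on top of the spout is 44 mm along x, 12 mm thick along y, from 59 to 93 mm above the underside; take it by its two flat faces, fingertips no lower than 61 mm above the underside (a 32 mm round shoulder lies below).
- pins (a point): on the spout's axis, 9.5 mm above its underside, axes as spout: the level of two steel pins, 5 mm thick, that stick inward from the socket wall at +x and -x, 33 mm between their tips. They run in the pipe's thread.
- standpipe: fixed steel pipe, 30 mm thick, chamfered top 124 mm above the bench, on a dark two-bolt flange. Origin on the bench under its axis, z up, x through both bolts (46 mm out at +x and -x). Socket and pins fit with 1.5 mm to spare. Friction holds a screwed-on spout. Spout on pipe, thread and seal: never over 30 N in all; a hand that does not sink with the spout exceeds it, keep its pull under 8 N.
- thread_start (a point): on the pipe's axis, 112 mm above the bench, axes as standpipe. Coarse two-start right-hand thread, 40 mm over the crests: two ridges 4 mm thick, each running clockwise (from above) from 17.5 to 152 degrees past the pipe's +x or -x side; underside 112 mm high at its start, falling evenly from there. Two gaps, 45 degrees (15 mm) wide, are left at the +x and -x sides, over the bolts.
- seal_top (a point): on the pipe's axis, 100 mm above the bench: top of the free seal. With spout x along the pipe's +x or -x the pins drop through the gaps and the spout rests on the seal, pins 1 mm under the ridge starts. Turned clockwise it bears after 25 to 45 degrees, then sinks as the thread falls; no stop, thread ends at 145. Enter the way that leaves 55 to 125 degrees to the spindle; the other needs 180 more
- seal (a joint): how far the springy rubber seal ring (57 mm across, round the pipe) is pressed down, m: 0 free, up to 0.012; about 1.2 N per mm. The spout's weight alone presses it about 1 mm; screwed round to face the spindle it is pressed 3 to 9 mm.
- spindle: fixed polishing spindle with a denim cup, 110 mm across, 139 mm high, left of and beyond the pipe; origin on the bench under its vertical axis
- nut_0: loose M14 nut, 25 mm across, a bystander
- nut_1: loose M14 nut, 25 mm across, a bystander
- arbor: loose steel arbor, 84 mm long, 35 mm high, a bystander
- spanner: loose open-ended spanner, 188 mm long, a bystander
Things that resemble listed ones, but are neither listed nor needed, are in the scene too. What is shaped like the spout but red is not meant.

How it is judged:
By the outcome, as a careful person would: the job done as asked, in the order asked, and still so for the second after the job is handed in, with the robot touching nothing.
It also fails if it takes over 58 s, if anything falls off the work surface, if the arm or the gripper's body presses on something with over 40 N, if the wrist force passes 120 N, or if a joint passes its speed limit or range.

## Robot

A 7-joint arm with a two-finger parallel gripper is mounted at the origin on a cart in front of the work surface, level with it; the furniture and walls round the work are solid. World frame = base frame: x ahead of the robot, y to its left, z up, the work surface at z = 0. Lengths are in m, angles in degrees, forces in N, time in s.
With the tool pointing down it reaches from about 0.4 to 0.9 m from the base axis. Payload 5.5 kg.
Tool frame: the origin (TCP) lies between the finger pads, 19 mm behind the fingertips; this is the grasp point; z points along the fingers, y is the line along which they close (so a half turn about z gives the same grasp; the last joint's range is limited). The gripper opens to 92 mm and grips with 3 to 60 N. Pads are 19 mm wide; open, the fingers measure 130 mm over their backs; the gripper's body (75 mm by 190 mm) begins 47 mm behind the grasp point.
Start: joints at [84.58, 28.699, -24.465, 88.831, 12.651, 65.22, -12.049], TCP at [0.228, -0.609, 0.246] pointing down, gripper open.
Joint ranges: [-164.97, 164.97], [-17.58, 116.51], [-87.97, 89.64], [11.32, 138.91], [-80.73, 260.73], [10.89, 115.49], [-147.41, 147.41]. Speed limits (degrees/s): [147.25, 147.25, 180, 180, 180, 180, 180].

## Interface

Orientations are given as a 3x3 rotation matrix whose columns are the frame's x, y, z axes.
In Python, from cell import telemetry, read_camera, ticket, spotter gives the robot as it stands.
- The arm moves only by the tool play_rows, never from a script. Its argument "series" is a list of rows, each an object of numbers: "x", "y", "z": the shift along the tool's x, y, z in mm; "rx", "ry", "rz": the turn, a rotation vector about the tool's x, y, z in degrees. In form: [{"x": .., "y": .., "z": .., "rx": .., "ry": .., "rz": ..}, ...]. A call has exactly 5 rows; each row shifts and turns the commanded pose from where the row before left it, along the tool's axes as they then stand; what a row does not reach is not made up. A row lasts 1/12 s, in which the tool goes at most 41.7 mm and 7.16 degrees, less where a joint would pass 70% of its speed; a pose out of reach is approached as far as the arm can. A call is refused whole if a number of a shift passes 41.7 or a number of a turn 7.16, either way. A call with a gripper value outside its range is refused whole. "grip" is the finger opening in mm, from 0 to 91.8, set as the call begins (left out, the last holds). The fingers move at their own pace and stop on an object; "newtons" is the grip in N (left out, the last holds). Time passes only in rows, so rows that do not move let the fingers close, or fill a call up. It gives the time, the measured TCP pose, the force, the opening and the grip force at its end, in the units of the state.
- telemetry.sense(): the state, without advancing time (a new reading comes with each control period).
- read_camera(name): name is "side" or "top"; returns a dict with "image" (400x640x3 uint8, blue, green, red), "vfov" (degrees; the focal length in pixels is half the picture's height over the tangent of half this angle, whatever the lens; pixels are square), "cx", "cy" (the principal point, pixels), "dist_coeffs" ([k1, k2, p1, p2, k3] as OpenCV has them; the pictures are not rectified), "origin" and "attitude" of the camera in the world. Camera axes: x right, y down, z forward; pixel columns grow to the right and rows downward; lengths in m; the calibration is good to about 2 mm. A picture is of the moment at which its call begins. There is no depth.
- ticket.sign_off(): hands the job in; it is judged then, once.
Trained networks look in the newest picture that a camera, given by its name, has taken for a name from the list of things; names that differ only in an ending like _2 or _b are one class to them, and where a whole thing is asked for, a point or a joint stands for the part that bears it (a point fixed in the world has none). Each returns a list of dicts, best first, with "conf" (0 to 1); they miss things now and then, are a little off and sometimes report something else, mostly with a low value. They report only what shows in the picture. A call takes as long as a camera call. They do not tell look-alikes from the thing itself.
- spotter.regions_of(camera, target): "pixels" (400x640 bool, what is visible of it) and "uv" ([column, row] in pixels, amid what is visible of it).
- spotter.pinpoint(camera, target): "uv" ([column, row] in pixels: a listed point, or the origin of a listed thing).
The state is a dict: "clock": time; "joint_pos": joint angles; "joint_vel": joint speeds; "effort": joint torques, N m; "position": TCP position; "tool_rot": TCP orientation; "contact_force": force on the tool from outside, world axes, zero at the start; "wrist_torque": the same for the moment, N m; "grip_width": opening from 0.0 (shut) to 1.0 (fully open); "finger_force": force on a finger pad.
Only numpy, scipy, OpenCV 4.12 (cv2) and the standard library are available. Lean on these libraries where they do the work, as an engineer would, in place of code of your own. Each camera call takes 0.05 s, during which the arm holds its last target. There are 200 camera calls.

## Working session

There is one attempt and no reset: what is moved stays moved. The work goes in short steps, Python scripts to look and compute and a tool call to move; the robot and the scene stay as the last step left them, time stands still between calls to the robot, and variables do not carry over. Pictures are saved under pics/ and viewed, at most 10 in all, crops included, and the job is handed in when it is done.

Besides the shell and the picture viewer there is one more tool, called after "Emit:" by a JSON object that holds its "fn" and its "kwargs", one argument or row to a line. play_rows: Moves the arm, as the interface text tells. Its arguments: {"type":"object","properties":{"series":{"type":"array"},"grip":{"type":"number"},"newtons":{"type":"number"}},"required":["series"]}

```bash
ls; mkdir -p pics
cat > h.py <<'E'
import numpy as np, cv2
from cell import telemetry, read_camera, ticket, spotter
def cam(n,save=None):
    c=read_camera(n)
    if save: cv2.imwrite('pics/'+save,c['image'])
    f=200/np.tan(np.radians(c['vfov'])/2)
    c['K']=np.array([[f,0,c['cx']],[0,f,c['cy']],[0,0,1.]]); c['d']=np.array(c['dist_coeffs'],float)
    c['R']=np.array(c['attitude']); c['o']=np.array(c['origin'])
    return c
def ray(c,uv):
    p=cv2.undistortPoints(np.array([[uv]],float),c['K'],c['d'])[0,0]
    r=c['R']@np.array([p[0],p[1],1]); return r/np.linalg.norm(r)
def atz(c,uv,z):
    r=ray(c,uv); return c['o']+r*(z-c['o'][2])/r[2]
def proj(c,P):
    P=np.atleast_2d(np.array(P,float)); rv=cv2.Rodrigues(c['R'].T)[0]
    return cv2.projectPoints(P,rv,-c['R'].T@c['o'],c['K'],c['d'])[0][:,0]
def tri(cs,uvs):
    A=np.zeros((3,3));b=np.zeros(3)
    for c,u in zip(cs,uvs):
        r=ray(c,u);M=np.eye(3)-np.outer(r,r);A+=M;b+=M@c['o']
    return np.linalg.solve(A,b)
E
cat > a.py <<'E'
from h import *
np.set_printoptions(precision=4,suppress=True)
C={n:cam(n,n+'0.png') for n in('top','side')}
for n,c in C.items():
    print(n,c['o'],c['R'][:,2],c['vfov'],c['d'])
    for t in('spout','wing','standpipe','thread_start','seal_top','spindle'):
        print(n,t,[(np.round(r['uv'],1),round(r['conf'],2)) for r in spotter.pinpoint(n,t)])
s=telemetry.sense();print(s['clock'],s['position'],s['tool_rot'],s['contact_force'])
E
python3 a.py
```

```text
pics
top [ 0.4524 -0.0921  1.215 ] [ 0.0319  0.0306 -0.999 ] 53.99262150632864 [-0.0019  0.      0.      0.      0.    ]
top spout [(array([373.5, 211.6]), 0.61), (array([416. , 247.3]), 0.61), (array([435.4, 146.1]), 0.57)]
top wing [(array([423.3, 248.9]), 0.87), (array([377.5, 212.9]), 0.82)]
top standpipe [(array([273.9, 214.7]), 0.62)]
top thread_start [(array([266.4, 217. ]), 0.86)]
top seal_top [(array([267.5, 215.6]), 0.81), (array([374.5, 209.4]), 0.33)]
top spindle []
side [0.0111 0.882  1.043 ] [ 0.3524 -0.6614 -0.662 ] 44.609126563281905 [-0.0056  0.      0.      0.      0.    ]
side spout [(array([331. , 153.5]), 0.97), (array([361.9, 200.8]), 0.87), (array([401. , 189.6]), 0.82)]
side wing [(array([360.8, 185.2]), 0.78), (array([404.3, 175.4]), 0.78), (array([331., 132.]), 0.73)]
side standpipe [(array([308.4, 265.7]), 0.78)]
side thread_start [(array([305.9, 235.7]), 0.58), (array([342.2, 230.2]), 0.38)]
side seal_top [(array([310.8, 241.4]), 0.91)]
side spindle []
0.7 [ 0.2277 -0.6088  0.2456] [[ 0.9367  0.3502  0.0001]
 [ 0.3502 -0.9367 -0.0001]
 [ 0.      0.0001 -1.    ]] [ 0.3263 -0.5483  0.7659]
```

View pics/top0.png

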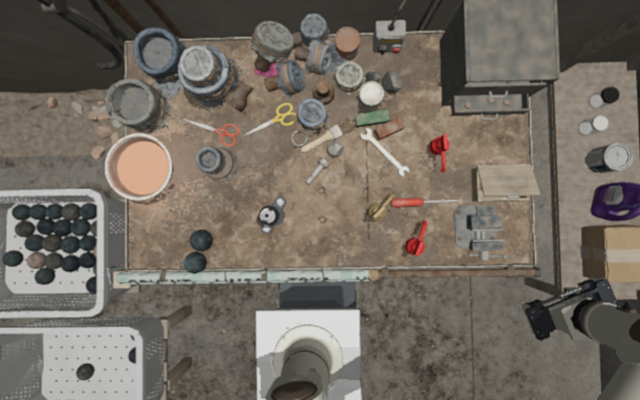

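View pics/side0.png

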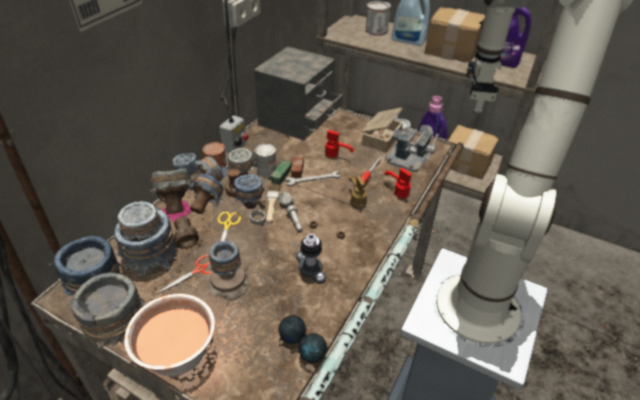

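```bash
cat > b.py <<'E'
from h import *
np.set_printoptions(precision=4,suppress=True)
t=cv2.imread('pics/top0.png');s=cv2.imread('pics/side0.png')
f=lambda im,x,y,w:cv2.resize(im[y-w:y+w,x-w:x+w],(390,290) if 0 else (290,290),interpolation=cv2.INTER_CUBIC)
cv2.imwrite('pics/crops.png',np.vstack([np.hstack([f(t,378,210,29),f(t,270,213,29)]),np.hstack([f(s,358,190,29),f(s,312,258,29)])]))
C={n:cam(n) for n in('top','side')}
def both(a,b,name): 
    P=tri([C['top'],C['side']],[a,b]); print(name,P, proj(C['top'],P)-a, proj(C['side'],P)-b); return P
both((377.5,212.9),(360.8,185.2),'wing');both((373.5,211.6),(361.9,200.8),'spout');
both((266.4,217),(305.9,235.7),'thr');both((267.5,215.6),(310.8,241.4),'seal');both((273.9,214.7),(308.4,265.7),'pipe')
print(atz(C['top'],(212,160),.12))
for n in C:
  for tt in('spindle','spout','standpipe','nut_0','arbor','spanner'):
    for r in spotter.regions_of(n,tt):
        m=r['pixels'];ys,xs=np.nonzero(m); print(n,tt,round(r['conf'],2),np.round(r['uv'],1),xs.min(),xs.max(),ys.min(),ys.max())
E
python3 b.py
```

```text
wing [ 0.4444 -0.2143  0.0772] [[0.0968 0.2038]] [[-0.2089 -0.0073]]
spout [ 0.4417 -0.2116  0.0161] [[1.0551 2.2984]] [[-2.4092 -0.1241]]
thr [0.4474 0.1029 0.1303] [[-1.4743 -2.8645]] [[3.4055 0.3381]]
seal [0.4437 0.0997 0.1091] [[-0.108  -0.2181]] [[0.2589 0.0285]]
pipe [0.4477 0.0985 0.008 ] [[-0.492  -0.9856]] [[1.2142 0.1257]]
[0.6029 0.253  0.12  ]
top spout 0.79 [375.9 208.5] 367 396 191 219
top spout 0.72 [440.3 146.4] 429 448 134 171
top spout 0.59 [416.5 247.4] 405 425 222 254
top standpipe 0.81 [273.6 214.9] 258 284 197 233
top arbor 0.67 [317.  168.6] 305 328 158 184
top arbor 0.62 [384.8 148.4] 360 407 128 175
top spanner 0.74 [382.6 144.2] 360 407 127 174
top spanner 0.16 [320.2 171.7] 306 328 157 183
side spout 0.95 [359.  193.4] 349 368 175 207
side spout 0.93 [401.5 181.3] 384 411 168 198
side spout 0.91 [333.9 144.1] 325 353 130 157
side standpipe 0.86 [310.3 255.5] 297 325 234 282
side standpipe 0.54 [292.1 218.7] 287 301 205 230
side nut_0 0.66 [357.  194.4] 349 366 176 207
side nut_0 0.56 [341.9 232.9] 337 344 231 237
side arbor 0.52 [293.5 216.5] 287 301 206 231
side spanner 0.73 [309.  178.5] 287 338 172 185
side spanner 0.69 [357.3 194.4] 349 366 176 207
```

View pics/crops.png

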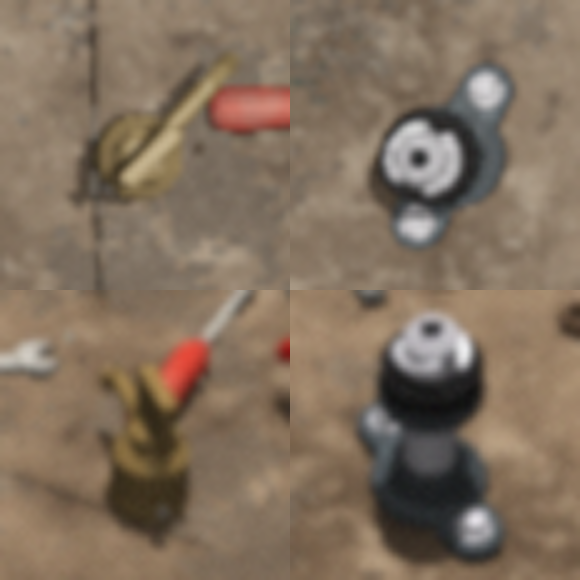

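```bash
cat > c.py <<'E'
from h import *
np.set_printoptions(precision=4,suppress=True)
t=cv2.imread('pics/top0.png');s=cv2.imread('pics/side0.png')
f=lambda im,x,y,w:cv2.resize(im[y-w:y+w,x-w:x+w],(390,390),interpolation=cv2.INTER_CUBIC)
cv2.imwrite('pics/crops2.png',np.hstack([f(t,212,162,39),f(s,226,265,39)]))
C={n:cam(n) for n in('top','side')}
b1,b2=atz(C['top'],(280.6,202),.015),atz(C['top'],(266.6,229),.015)
d=b1-b2;print('bolts',b1,b2,(b1+b2)/2,np.linalg.norm(d),np.degrees(np.arctan2(d[1],d[0])))
print('pipe top',atz(C['top'],(241+(420-290)/5,184+158/5),.124))
b1,b2=atz(C['side'],(329+(475-290)/5-38+0,0),.015),0
c=C['side'];g=lambda x,y:(312-29+(x-290)/5,258-29+(y-290)/5)
b1,b2=atz(c,g(377,424),.015),atz(c,g(475,527),.015);d=b1-b2
print('side bolts',b1,b2,(b1+b2)/2,np.linalg.norm(d),np.degrees(np.arctan2(d[1],d[0])));print('side top',atz(c,g(431,330),.124))
c=C['top'];g=lambda x,y:(349+x/5,181+y/5)
n=atz(c,g(230,62),.052);a=atz(c,g(138,155),.045);w1,w2=atz(c,g(180,128),.093),atz(c,g(123,182),.093)
print('nozzle',n,'axis',a,n-a,np.degrees(np.arctan2(*(n-a)[1::-1])),'wing',(w1+w2)/2,np.linalg.norm(w1-w2),np.degrees(np.arctan2(*(w1-w2)[1::-1])))
E
python3 c.py
```

```text
bolts [0.4833 0.0747 0.015 ] [0.4013 0.119  0.015 ] [0.4423 0.0969 0.015 ] 0.09318903326394688 -28.374053772567578
pipe top [0.4432 0.0982 0.124 ]
side bolts [0.4857 0.0846 0.015 ] [0.4018 0.1224 0.015 ] [0.4437 0.1035 0.015 ] 0.09201556117329024 -24.235801173847175
side top [0.4444 0.098  0.124 ]
nozzle [ 0.5014 -0.2695  0.052 ] axis [ 0.4475 -0.2149  0.045 ] [ 0.0539 -0.0545  0.007 ] -45.34831627194979 wing [ 0.4476 -0.2175  0.093 ] 0.044674213138278296 -47.59629516904852
```

View pics/crops2.png

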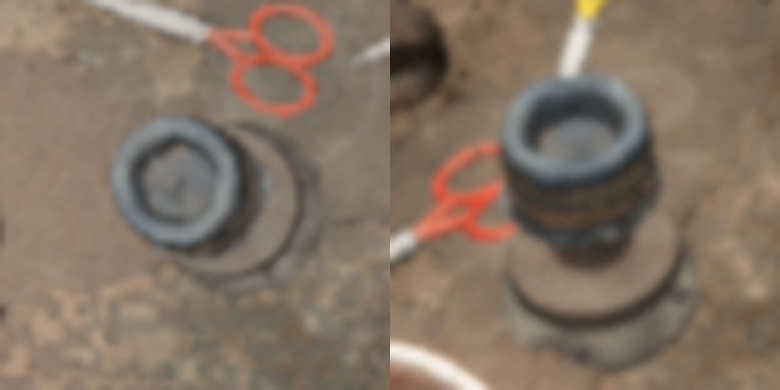

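```bash
cat > d.py <<'E'
from h import *
np.set_printoptions(precision=4,suppress=True)
C={n:cam(n) for n in('top','side')}
print(atz(C['top'],(208.6,159.2),.139),atz(C['side'],(224,251),.139))
P=tri([C['top'],C['side']],[(208.6,159.2),(224,251)]);print(P)
for z in(.02,.03,.04):print(z,atz(C['top'],(173+228/5,123+205/5),z),atz(C['side'],(187+(595-390)/5,226+265/5),z))
p=np.array([.444,.098]);print(np.degrees(np.arctan2(*(P[:2]-p)[::-1])))
for n in C:
    for i in range(2):
        for t in('wing','spout','pins'):
            for r in spotter.pinpoint(n,t):
                print(n,t,np.round(r['uv'],1),round(r['conf'],2), atz(C[n],r['uv'],{'wing':.081,'spout':0,'pins':.0095}[t]))
        cam(n)
E
python3 d.py
```

```text
[0.6027 0.2565 0.139 ] [0.6015 0.2625 0.139 ]
[0.6041 0.2586 0.1337]
0.02 [0.6038 0.2641 0.02  ] [0.6084 0.2567 0.02  ]
0.03 [0.6026 0.2611 0.03  ] [0.6026 0.2628 0.03  ]
0.04 [0.6013 0.2582 0.04  ] [0.5968 0.269  0.04  ]
45.08937420932911
top wing [381.  214.3] 0.87 [ 0.4408 -0.2236  0.081 ]
top wing [444.4 143.1] 0.68 [ 0.6423 -0.4099  0.081 ]
top wing [420. 247.] 0.63 [ 0.3455 -0.3325  0.081 ]
top spout [372.2 211.6] 0.85 [ 0.4488 -0.2062  0.    ]
top spout [415.2 250.6] 0.66 [ 0.3271 -0.3348  0.    ]
top spout [436.2 144.6] 0.59 [ 0.6517 -0.4074  0.    ]
top pins [439.2 141.2] 0.85 [ 0.6604 -0.4143  0.0095]
top pins [416.7 245.3] 0.84 [ 0.344  -0.3379  0.0095]
top pins [377.6 210.6] 0.54 [ 0.4516 -0.2218  0.0095]
top wing [419.9 251.2] 0.93 [ 0.3335 -0.3319  0.081 ]
top wing [378.4 214.9] 0.78 [ 0.4392 -0.2161  0.081 ]
top wing [443.7 142.3] 0.76 [ 0.6446 -0.4079  0.081 ]
top wing [268.5 215.7] 0.63 [0.4425 0.1014 0.081 ]
top wing [277.  212.2] 0.54 [0.4522 0.0765 0.081 ]
top spout [416.6 247.9] 0.91 [ 0.3353 -0.3393  0.    ]
top spout [373.9 209.9] 0.71 [ 0.4539 -0.2115  0.    ]
[... 509 characters left out ...]
.8 200.5] 0.84 [ 0.4412 -0.2216  0.0095]
side pins [402.3 189.4] 0.8 [ 0.3461 -0.3414  0.0095]
side pins [329.  149.3] 0.58 [ 0.6618 -0.4185  0.0095]
side wing [403.7 174.7] 0.85 [ 0.3461 -0.3275  0.081 ]
side wing [331.2 130.3] 0.77 [ 0.6646 -0.4352  0.081 ]
side wing [339.3 230.1] 0.74 [ 0.41   -0.0014  0.081 ]
side spout [334.5 154. ] 0.8 [ 0.6368 -0.4149  0.    ]
side spout [400.9 192.3] 0.7 [ 0.3477 -0.3363  0.    ]
side spout [361.4 201.8] 0.57 [ 0.4408 -0.227   0.    ]
side spout [295.7 226.2] 0.16 [ 0.5663 -0.0239  0.    ]
side pins [330.8 150.9] 0.91 [ 0.6515 -0.4131  0.0095]
side pins [402.8 192.3] 0.8 [ 0.3392 -0.3284  0.0095]
side pins [358.3 201.6] 0.69 [ 0.4459 -0.2127  0.0095]
```

Emit:
{"fn": "play_rows", "kwargs": {
  "series": [
    {"x": 0, "y": 0, "z": 0, "rz": 7},
    {"x": 41, "y": -5, "z": 0, "rz": 7},
    {"x": 41, "y": -5, "z": 0, "rz": 7},
    {"x": 41, "y": -5, "z": 0, "rz": 7},
    {"x": 0, "y": 0, "z": 0, "rz": 0}
  ],
  "grip": 50
}}

```text
$.series[0]: bad value
```

```bash
cat > s.py <<'E'
from h import *
np.set_printoptions(precision=4,suppress=True)
s=telemetry.sense();R=np.array(s['tool_rot'])
print(round(s['clock'],2),'pos',np.array(s['position']),'yaw',np.degrees(np.arctan2(R[1,0],R[0,0])),'zax',R[:,2],'q',np.array(s['joint_pos']),'F',np.array(s['contact_force']),'T',np.array(s['wrist_torque']),'w',s['grip_width'],s['finger_force'])
E
python3 s.py
```

```text
2.4 pos [ 0.2277 -0.6088  0.2455] yaw 20.501668467770862 zax [ 0. -0. -1.] q [ 84.5795  28.6986 -24.465   88.8306  12.6515  65.2203 -12.0498] F [ 0.3394 -0.6508  0.8017] T [-0.0088  0.02   -0.001 ] w 1.0013258445453144 0.0
```

```bash
cat > plan.py <<'E'
# usage: plan.py x y z yaw nrows  -> body-frame rows, from measured pose
from h import *; import sys
from scipy.spatial.transform import Rotation as Ro
x,y,z,yaw,n=map(float,sys.argv[1:6]);n=int(n)
s=telemetry.sense();R=np.array(s['tool_rot']);p=np.array(s['position'])
y0=np.degrees(np.arctan2(R[1,0],R[0,0]));dy=yaw-y0
if len(sys.argv)<7: dy=(dy+180)%360-180
d=(np.array([x,y,z])-p)*1000/n
print('yaw0',y0,'rz/row',-dy/n)
for i in range(n):
    Ri=Ro.from_euler('z',i*dy/n,degrees=True).as_matrix()@R
    print(i,np.round(Ri.T@d,1),end='; ')
E
python3 plan.py .4455 -.217 .2 -46.5 15
```

```text
yaw0 20.501668467770862 rz/row 4.46677789785139
0 [ 22.8 -19.4   3. ]; 1 [ 21.2 -21.1   3. ]; 2 [ 19.5 -22.7   3. ]; 3 [ 17.6 -24.1   3. ]; 4 [ 15.7 -25.4   3. ]; 5 [ 13.7 -26.6   3. ]; 6 [ 11.6 -27.6   3. ]; 7 [  9.4 -28.4   3. ]; 8 [  7.1 -29.    3. ]; 9 [  4.9 -29.5   3. ]; 10 [  2.6 -29.8   3. ]; 11 [  0.2 -29.9   3. ]; 12 [ -2.1 -29.8   3. ]; 13 [ -4.4 -29.6   3. ]; 14 [ -6.7 -29.1   3. ];
```

Emit:
{"fn": "play_rows", "kwargs": {
  "series": [
    {"x": 22.8, "y": -19.4, "z": 3, "rx": 0, "ry": 0, "rz": 4.5},
    {"x": 21.2, "y": -21.1, "z": 3, "rx": 0, "ry": 0, "rz": 4.5},
    {"x": 19.5, "y": -22.7, "z": 3, "rx": 0, "ry": 0, "rz": 4.5},
    {"x": 17.6, "y": -24.1, "z": 3, "rx": 0, "ry": 0, "rz": 4.5},
    {"x": 15.7, "y": -25.4, "z": 3, "rx": 0, "ry": 0, "rz": 4.5}
  ],
  "grip": 50
}}

```text
clock: 2.82
position: [0.301, -0.4771, 0.2305]
tool_rot: [[0.999, -0.039, 0.0], [-0.039, -0.999, -0.0], [0.0, 0.0, -1.0]]
contact_force: [0.3, -0.5, 0.2]
grip_width: 0.687
finger_force: 0.0
```

Emit:
{"fn": "play_rows", "kwargs": {
  "series": [
    {"x": 13.7, "y": -26.6, "z": 3, "rx": 0, "ry": 0, "rz": 4.5},
    {"x": 11.6, "y": -27.6, "z": 3, "rx": 0, "ry": 0, "rz": 4.5},
    {"x": 9.4, "y": -28.4, "z": 3, "rx": 0, "ry": 0, "rz": 4.5},
    {"x": 7.1, "y": -29, "z": 3, "rx": 0, "ry": 0, "rz": 4.5},
    {"x": 4.9, "y": -29.5, "z": 3, "rx": 0, "ry": 0, "rz": 4.5}
  ]
}}

```text
clock: 3.23
position: [0.3743, -0.3466, 0.2157]
tool_rot: [[0.908, -0.418, 0.0], [-0.418, -0.908, -0.001], [0.001, 0.0, -1.0]]
contact_force: [0.8, 0.5, -0.2]
grip_width: 0.545
finger_force: 0.0
```

Emit:
{"fn": "play_rows", "kwargs": {
  "series": [
    {"x": 2.6, "y": -29.8, "z": 3, "rx": 0, "ry": 0, "rz": 4.5},
    {"x": 0.2, "y": -29.9, "z": 3, "rx": 0, "ry": 0, "rz": 4.5},
    {"x": -2.1, "y": -29.8, "z": 3, "rx": 0, "ry": 0, "rz": 4.5},
    {"x": -4.4, "y": -29.6, "z": 3, "rx": 0, "ry": 0, "rz": 4.5},
    {"x": -6.7, "y": -29.1, "z": 3, "rx": 0, "ry": 0, "rz": 4}
  ]
}}

```text
clock: 3.65
position: [0.4479, -0.2165, 0.2007]
tool_rot: [[0.685, -0.728, 0.001], [-0.728, -0.685, -0.0], [0.001, -0.0, -1.0]]
contact_force: [0.5, -0.4, -0.1]
grip_width: 0.545
finger_force: 0.0
```

```bash
python3 s.py; python3 plan.py .4455 -.217 .15 -46.5 5
python3 - <<'E'
from h import *
c=cam('side','side1.png'); im=c['image'][100:230,290:450]; cv2.imwrite('pics/s1.png',cv2.resize(im,(800,650)[:2] and (720,585),interpolation=cv2.INTER_CUBIC))
E
```

```text
3.65 pos [ 0.4479 -0.2165  0.2007] yaw -46.725552841057215 zax [ 0.0006 -0.0005 -1.    ] q [  43.7155   16.0235  -24.3657  112.9777    8.2585   52.6096 -121.5659] F [ 0.5193 -0.3796 -0.1252] T [ 0.0997  0.0261 -0.0147] w 0.5450906849661672 0.0
yaw0 -46.725552841057215 rz/row -0.04511056821144166
0 [-0.3  0.4 10.1]; 1 [-0.3  0.4 10.1]; 2 [-0.3  0.4 10.1]; 3 [-0.3  0.4 10.1]; 4 [-0.3  0.4 10.1];
```

View pics/s1.png

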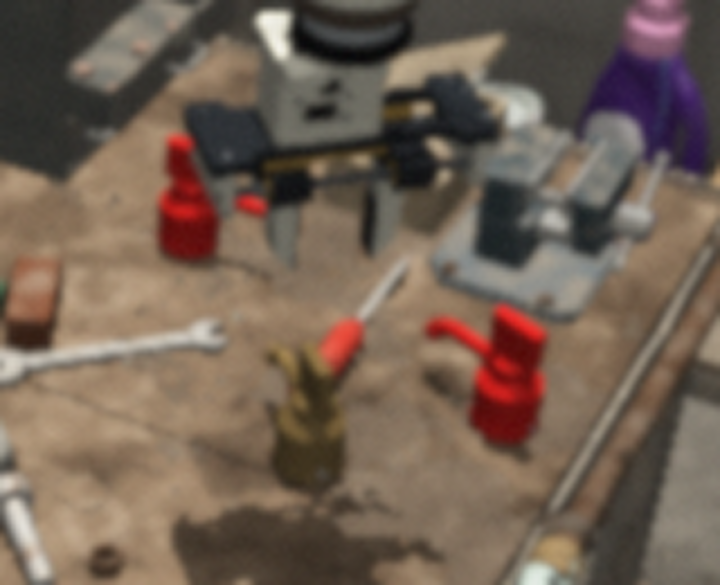

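```bash
cat > f.py <<'E'
from h import *
import sys
from scipy.optimize import least_squares
c=cam('side','side2.png');t=cam('top')
def model(p,yaw,z0=0):
    a=np.radians(yaw);u=np.array([np.cos(a),np.sin(a)]);v=np.array([-u[1],u[0]]);P=[]
    for z in(0,.036):
        for k in np.linspace(0,2*np.pi,60): P.append([*(p+.0255*(u*np.cos(k)+v*np.sin(k))),z0+z])
    return np.array(P),u,v
def sil(cm,p,yaw,z0=0,S=4):
    m=np.zeros((400*S,640*S),np.uint8)
    P,u,v=model(p,yaw,z0)
    def hull(Q): cv2.fillConvexPoly(m,cv2.convexHull(np.round((proj(cm,Q)+.5)*S-.5).astype(np.int32)),255)
    hull(P)
    hull(np.array([[*(p+.016*(u*np.cos(k)+v*np.sin(k))),z0+z] for z in(.036,.06) for k in np.linspace(0,6.28,40)]))
    hull(np.array([[*(p+.022*i*u+.006*j*v),z0+z] for z in(.059,.093) for i in(-1,1) for j in(-1,1)]))
    hull(np.array([[*(p+r*u+.006*j*v),z0+z] for z in(.043,.055) for r in(.0,.08) for j in(-1,1)]))
    return cv2.resize(m,(640,400),interpolation=cv2.INTER_AREA)/255.
def mask(cm,near):  # brass-ish pixels
    h=cv2.cvtColor(cm['image'],cv2.COLOR_BGR2LAB).astype(float)
    return h
if __name__=='__main__':
    w=[]
    for n,cm in(('top',cv2.imread('pics/top0.png')),('side',cv2.imread('pics/side0.png'))):
        pass
    for n,cm in(('top',t),('side',c)):
        rs=[r for r in spotter.regions_of(n,'spout')]
        e=proj(cm,[.446,-.217,.04])[0]
        rs=[r for r in rs if np.linalg.norm(np.array(r['uv'])-e)<12]
        print(n,len(rs),[r['conf'] for r in rs])
        if rs: np.save(n+'_m.npy',rs[0]['pixels']); w.append((cm,rs[0]['pixels'].astype(float)))
    best=None
    G=lambda a:cv2.GaussianBlur(a,(0,0),1.5)
    fun=lambda q:np.concatenate([(G(sil(cm,q[:2]/1000,q[2]))-G(m))[::1].ravel()for cm,m in w])
    import itertools
    f2=lambda q:(fun(q)**2).sum()
    from scipy.optimize import minimize
    r=minimize(f2,[446,-217,-46],method='Nelder-Mead',options=dict(initial_simplex=[[446,-217,-46],[452,-217,-46],[446,-211,-46],[446,-217,-40]],xatol=.2,fatol=.01))
    print(r.x,r.fun)
    for cm,m in w:
        w0=w;w=[(cm,m)];r=minimize(f2,[446,-217,-46],method='Nelder-Mead',options=dict(initial_simplex=[[446,-217,-46],[452,-217,-46],[446,-211,-46],[446,-217,-40]],xatol=.2,fatol=.01));print(r.x,r.fun);w=w0
E
python3 f.py
```

```text
top 0 []
side 1 [0.61]
[ 450.30564865 -218.36224191  -48.7146447 ] 17.7788025590232
[ 450.30564865 -218.36224191  -48.7146447 ] 17.7788025590232
```

Emit:
{"fn": "play_rows", "kwargs": {
  "series": [
    {"x": 0.2, "y": 0.2, "z": 25, "rx": 0, "ry": 0, "rz": 0.2},
    {"x": 0.2, "y": 0.2, "z": 25, "rx": 0, "ry": 0, "rz": 0.2},
    {"x": 0.2, "y": 0.2, "z": 25, "rx": 0, "ry": 0, "rz": 0},
    {"x": 0, "y": 0, "z": 22, "rx": 0, "ry": 0, "rz": 0},
    {"x": 0, "y": 0, "z": 20, "rx": 0, "ry": 0, "rz": 0}
  ]
}}

```text
clock: 4.32
position: [0.446, -0.2205, 0.0823]
tool_rot: [[0.681, -0.732, -0.001], [-0.732, -0.681, -0.001], [-0.0, 0.001, -1.0]]
contact_force: [-0.1, 0.0, -0.6]
grip_width: 0.545
finger_force: 0.0
```

Emit:
{"fn": "play_rows", "kwargs": {
  "series": [
    {"x": 0, "y": 0, "z": 0, "rx": 0, "ry": 0, "rz": 0},
    {"x": 0, "y": 0, "z": 0, "rx": 0, "ry": 0, "rz": 0},
    {"x": 0, "y": 0, "z": 0, "rx": 0, "ry": 0, "rz": 0},
    {"x": 0, "y": 0, "z": 0, "rx": 0, "ry": 0, "rz": 0},
    {"x": 0, "y": 0, "z": 0, "rx": 0, "ry": 0, "rz": 0}
  ],
  "grip": 0,
  "newtons": 15
}}

```text
clock: 4.73
position: [0.4481, -0.2194, 0.085]
tool_rot: [[0.683, -0.73, 0.002], [-0.73, -0.683, -0.001], [0.003, -0.001, -1.0]]
contact_force: [-0.2, -0.3, 0.5]
grip_width: 0.232
finger_force: 0.0
```

Emit:
{"fn": "play_rows", "kwargs": {
  "series": [
    {"x": 0, "y": 0, "z": 0, "rx": 0, "ry": 0, "rz": 0},
    {"x": 0, "y": 0, "z": 0, "rx": 0, "ry": 0, "rz": 0},
    {"x": 0, "y": 0, "z": 0, "rx": 0, "ry": 0, "rz": 0},
    {"x": 0, "y": 0, "z": 0, "rx": 0, "ry": 0, "rz": 0},
    {"x": 0, "y": 0, "z": 0, "rx": 0, "ry": 0, "rz": 0}
  ]
}}

```text
clock: 5.15
position: [0.4478, -0.2189, 0.0844]
tool_rot: [[0.683, -0.73, 0.001], [-0.73, -0.683, -0.001], [0.001, -0.0, -1.0]]
contact_force: [-0.3, -0.1, 6.6]
grip_width: 0.135
finger_force: 15.0
```

```bash
python3 s.py
```

```text
5.15 pos [ 0.4478 -0.2189  0.0844] yaw -46.8910934376095 zax [ 0.0011 -0.0009 -1.    ] q [  40.4383   26.517   -21.0061  117.3638   14.9258   38.5351 -127.1804] F [-0.2528 -0.072   6.578 ] T [ 0.1086  0.2305 -0.0494] w 0.1352237771167162 15.000074207782745
```

Emit:
{"fn": "play_rows", "kwargs": {
  "series": [
    {"x": 0, "y": 0, "z": -10, "rx": 0, "ry": 0, "rz": 0},
    {"x": 0, "y": 0, "z": -30, "rx": 0, "ry": 0, "rz": 0},
    {"x": 0, "y": 0, "z": -40, "rx": 0, "ry": 0, "rz": 0},
    {"x": 0, "y": 0, "z": -40, "rx": 0, "ry": 0, "rz": 0},
    {"x": 0, "y": 0, "z": -40, "rx": 0, "ry": 0, "rz": 0}
  ],
  "newtons": 25
}}

```text
clock: 5.57
position: [0.4464, -0.2179, 0.2453]
tool_rot: [[0.684, -0.73, -0.001], [-0.73, -0.684, 0.001], [-0.002, 0.0, -1.0]]
contact_force: [1.3, -1.4, -1.8]
grip_width: 0.127
finger_force: 25.0
```

```bash
python3 s.py; python3 plan.py .444 .098 .25 28 15
```

```text
5.57 pos [ 0.4464 -0.2179  0.2453] yaw -46.857128639084856 zax [-0.0012  0.0011 -1.    ] q [  45.1654   12.8123  -25.3112  110.3803    6.357    58.2468 -119.8125] F [ 1.2966 -1.3521 -1.7912] T [ 0.0405 -0.0836 -0.0358] w 0.12728737513448093 24.99905437231064
yaw0 -46.857128639084856 rz/row -4.990475242605657
0 [-15.5 -14.3  -0.3]; 1 [-14.2 -15.6  -0.3]; 2 [-12.8 -16.7  -0.3]; 3 [-11.3 -17.8  -0.3]; 4 [ -9.7 -18.7  -0.3]; 5 [ -8.  -19.5  -0.3]; 6 [ -6.3 -20.1  -0.3]; 7 [ -4.5 -20.6  -0.3]; 8 [ -2.7 -20.9  -0.3]; 9 [ -0.9 -21.   -0.3]; 10 [  1.  -21.   -0.3]; 11 [  2.8 -20.9  -0.3]; 12 [  4.6 -20.6  -0.3]; 13 [  6.4 -20.1  -0.3]; 14 [  8.1 -19.4  -0.3];
```

Emit:
{"fn": "play_rows", "kwargs": {
  "series": [
    {"x": -15.5, "y": -14.3, "z": -0.3, "rx": 0, "ry": 0, "rz": -5},
    {"x": -14.2, "y": -15.6, "z": -0.3, "rx": 0, "ry": 0, "rz": -5},
    {"x": -12.8, "y": -16.7, "z": -0.3, "rx": 0, "ry": 0, "rz": -5},
    {"x": -11.3, "y": -17.8, "z": -0.3, "rx": 0, "ry": 0, "rz": -5},
    {"x": -9.7, "y": -18.7, "z": -0.3, "rx": 0, "ry": 0, "rz": -5}
  ]
}}

```text
clock: 5.98
position: [0.4457, -0.1121, 0.2454]
tool_rot: [[0.929, -0.369, -0.0], [-0.369, -0.929, -0.0], [-0.0, 0.0, -1.0]]
contact_force: [0.6, -0.1, -1.4]
grip_width: 0.124
finger_force: 25.0
```

Emit:
{"fn": "play_rows", "kwargs": {
  "series": [
    {"x": -8, "y": -19.5, "z": -0.3, "rx": 0, "ry": 0, "rz": -5},
    {"x": -6.3, "y": -20.1, "z": -0.3, "rx": 0, "ry": 0, "rz": -5},
    {"x": -4.5, "y": -20.6, "z": -0.3, "rx": 0, "ry": 0, "rz": -5},
    {"x": -2.7, "y": -20.9, "z": -0.3, "rx": 0, "ry": 0, "rz": -5},
    {"x": -0.9, "y": -21, "z": -0.3, "rx": 0, "ry": 0, "rz": -5}
  ]
}}

```text
clock: 6.4
position: [0.4448, -0.0069, 0.2468]
tool_rot: [[0.998, 0.059, -0.0], [0.059, -0.998, -0.0], [-0.001, 0.0, -1.0]]
contact_force: [0.8, 0.2, -1.7]
grip_width: 0.126
finger_force: 25.0
```

Emit:
{"fn": "play_rows", "kwargs": {
  "series": [
    {"x": 1, "y": -21, "z": -0.3, "rx": 0, "ry": 0, "rz": -5},
    {"x": 2.8, "y": -20.9, "z": -0.3, "rx": 0, "ry": 0, "rz": -5},
    {"x": 4.6, "y": -20.6, "z": -0.3, "rx": 0, "ry": 0, "rz": -5},
    {"x": 6.4, "y": -20.1, "z": -0.3, "rx": 0, "ry": 0, "rz": -5},
    {"x": 8.1, "y": -19.4, "z": -0.3, "rx": 0, "ry": 0, "rz": -5}
  ]
}}

```text
clock: 6.82
position: [0.4439, 0.0983, 0.2483]
tool_rot: [[0.88, 0.475, -0.0], [0.475, -0.88, -0.001], [-0.001, 0.0, -1.0]]
contact_force: [0.4, -0.4, -1.6]
grip_width: 0.129
finger_force: 25.0
```

```bash
cat > look.py <<'E'
from h import *; import sys
tag=sys.argv[1]
c=cam('side');c=cam('side',f'side_{tag}.png')
s=telemetry.sense();print(s['clock'],np.round(s['position'],4),np.round(s['contact_force'],1),'q7',s['joint_pos'][6])
R=np.array(s['tool_rot']);print('yaw',np.degrees(np.arctan2(R[1,0],R[0,0])))
np.savez(f'pose_{tag}.npz',p=s['position'],R=R)
u,v=proj(c,s['position'])[0].astype(int)
print(u,v); cv2.imwrite(f'pics/crop_{tag}.png',cv2.resize(c['image'][v-20:v+80,u-60:u+60],(720,600),interpolation=cv2.INTER_CUBIC)); print('off',u-60,v-20)
E
python3 look.py A; python3 plan.py .444 .098 .25 152 20
```

```text
6.9167 [0.4438 0.1013 0.2486] [ 0.5  0.6 -1.1] q7 -86.3549299781179
yaw 28.57586523828366
311 202
off 251 182
yaw0 28.57586523828366 rz/row -6.171206738085817
0 [-0.1  0.1 -0.1]; 1 [-0.1  0.1 -0.1]; 2 [-0.1  0.1 -0.1]; 3 [-0.1  0.1 -0.1]; 4 [-0.1  0.1 -0.1]; 5 [-0.1  0.1 -0.1]; 6 [-0.1  0.1 -0.1]; 7 [-0.2  0.1 -0.1]; 8 [-0.2  0.  -0.1]; 9 [-0.2  0.  -0.1]; 10 [-0.2  0.  -0.1]; 11 [-0.2 -0.  -0.1]; 12 [-0.2 -0.  -0.1]; 13 [-0.2 -0.  -0.1]; 14 [-0.2 -0.1 -0.1]; 15 [-0.1 -0.1 -0.1]; 16 [-0.1 -0.1 -0.1]; 17 [-0.1 -0.1 -0.1]; 18 [-0.1 -0.1 -0.1]; 19 [-0.1 -0.1 -0.1];
```

View pics/crop_A.png

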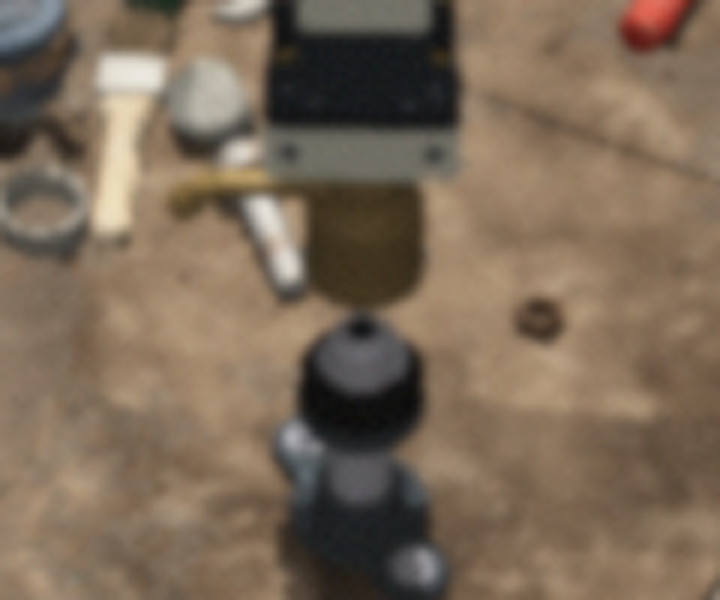

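Emit:
{"fn": "play_rows", "kwargs": {
  "series": [
    {"x": 0, "y": 0, "z": 0, "rx": 0, "ry": 0, "rz": -7.1},
    {"x": 0, "y": 0, "z": 0, "rx": 0, "ry": 0, "rz": -7.1},
    {"x": 0, "y": 0, "z": 0, "rx": 0, "ry": 0, "rz": -7.1},
    {"x": 0, "y": 0, "z": 0, "rx": 0, "ry": 0, "rz": -7.1},
    {"x": 0, "y": 0, "z": 0, "rx": 0, "ry": 0, "rz": -7.1}
  ]
}}

```text
clock: 7.33
position: [0.4442, 0.0966, 0.2481]
tool_rot: [[0.44, 0.898, -0.001], [0.898, -0.44, -0.001], [-0.001, -0.0, -1.0]]
contact_force: [-0.6, -0.3, -1.9]
grip_width: 0.129
finger_force: 25.0
```

Emit:
{"fn": "play_rows", "kwargs": {
  "series": [
    {"x": 0, "y": 0, "z": 0, "rx": 0, "ry": 0, "rz": -7.1},
    {"x": 0, "y": 0, "z": 0, "rx": 0, "ry": 0, "rz": -7.1},
    {"x": 0, "y": 0, "z": 0, "rx": 0, "ry": 0, "rz": -7.1},
    {"x": 0, "y": 0, "z": 0, "rx": 0, "ry": 0, "rz": -7.1},
    {"x": 0, "y": 0, "z": 0, "rx": 0, "ry": 0, "rz": -7.1}
  ]
}}

```text
clock: 7.75
position: [0.4442, 0.0965, 0.248]
tool_rot: [[-0.163, 0.987, -0.001], [0.987, 0.163, -0.001], [-0.001, -0.001, -1.0]]
contact_force: [-0.3, 0.0, -1.5]
grip_width: 0.131
finger_force: 25.0
```

Emit:
{"fn": "play_rows", "kwargs": {
  "series": [
    {"x": 0, "y": 0, "z": 0, "rx": 0, "ry": 0, "rz": -7.1},
    {"x": 0, "y": 0, "z": 0, "rx": 0, "ry": 0, "rz": -7.1},
    {"x": 0, "y": 0, "z": 0, "rx": 0, "ry": 0, "rz": -7.1},
    {"x": 0, "y": 0, "z": 0, "rx": 0, "ry": 0, "rz": -7.1},
    {"x": 0, "y": 0, "z": 0, "rx": 0, "ry": 0, "rz": -7.1}
  ]
}}

```text
clock: 8.17
position: [0.4442, 0.0964, 0.248]
tool_rot: [[-0.705, 0.709, -0.001], [0.709, 0.705, -0.001], [-0.001, -0.001, -1.0]]
contact_force: [0.2, 0.4, -1.3]
grip_width: 0.133
finger_force: 25.0
```

Emit:
{"fn": "play_rows", "kwargs": {
  "series": [
    {"x": 0, "y": 0, "z": 0, "rx": 0, "ry": 0, "rz": -7.1},
    {"x": 0, "y": 0, "z": 0, "rx": 0, "ry": 0, "rz": -7.1},
    {"x": 0, "y": 0, "z": 0, "rx": 0, "ry": 0, "rz": -7.1},
    {"x": 0, "y": 0, "z": 0, "rx": 0, "ry": 0, "rz": -7.1},
    {"x": 0, "y": 0, "z": 0, "rx": 0, "ry": 0, "rz": -7.1}
  ]
}}

```text
clock: 8.58
position: [0.4443, 0.0963, 0.248]
tool_rot: [[-0.986, 0.168, -0.001], [0.168, 0.986, -0.002], [0.0, -0.002, -1.0]]
contact_force: [0.3, -0.7, -1.8]
grip_width: 0.128
finger_force: 25.0
```

Emit:
{"fn": "play_rows", "kwargs": {
  "series": [
    {"x": 0, "y": 0, "z": 0, "rx": 0, "ry": 0, "rz": -7.1},
    {"x": 0, "y": 0, "z": 0, "rx": 0, "ry": 0, "rz": -7.1},
    {"x": 0, "y": 0, "z": 0, "rx": 0, "ry": 0, "rz": -7.1},
    {"x": 0, "y": 0, "z": 0, "rx": 0, "ry": 0, "rz": -7.1},
    {"x": 0, "y": 0, "z": 0, "rx": 0, "ry": 0, "rz": -7.1}
  ]
}}

```text
clock: 9.0
position: [0.4443, 0.0962, 0.2478]
tool_rot: [[-0.9, -0.436, -0.001], [-0.436, 0.9, -0.002], [0.002, -0.001, -1.0]]
contact_force: [-0.1, 0.3, -1.2]
grip_width: 0.13
finger_force: 25.0
```

```bash
python3 look.py B
python3 - <<'E'
from h import *
np.set_printoptions(precision=2,suppress=True)
c=cam('side')
# subpixel edges of socket on rows below gripper; background vs dark brass via row gradient
for t in 'AB':
    im=cv2.imread(f'pics/side_{t}.png').astype(float);P=np.load(f'pose_{t}.npz')['p']
    for z in(-.06,-.075,-.085): print(t,'axis proj',proj(c,P+np.array([0,0,z]))[0])
    b=cv2.cvtColor(im.astype(np.uint8),cv2.COLOR_BGR2GRAY).astype(float)
    for v in range(214,231):
        g=np.gradient(b[v]);
        def pk(lo,hi,s):
            k=np.arange(lo,hi);w=np.clip(s*g[lo:hi],0,None)**2;return (k*w).sum()/w.sum()
        l,r=pk(297,307,-1),pk(316,327,1);print(v,l,r,(l+r)/2,r-l)
E
```

```text
9.1 [0.4443 0.0964 0.2477] [ 0.6 -0.3 -2.1] q7 70.96255435013127
yaw -154.4114946541525
312 201
off 252 181
A axis proj [311.04 220.01]
A axis proj [310.98 224.26]
A axis proj [310.94 227.05]
214 299.80024585126 320.9635788614568 310.3819123563584 21.163333010196823
215 300.47590637907297 321.22467120181403 310.8502887904435 20.748764822741066
216 300.5934945054945 321.23311330138347 310.913303903439 20.639618795888964
217 300.38614163614164 321.28232904536225 310.83423534075195 20.8961874092206
218 300.3308753889866 321.39766461239054 310.8642700006886 21.06678922340393
219 300.3921928381627 321.44726729291204 310.91973006553735 21.05507445474933
220 300.5350419740524 321.48363867415014 311.00934032410123 20.948596700097767
221 300.7196616491275 321.32272826323816 311.02119495618285 20.603066614110674
222 300.70423523408596 321.1942194000438 310.94922731706487 20.48998416595782
223 300.47300380228137 321.2819388090799 310.8774713056806 20.80893500679855
224 300.51837159915056 321.4397804326768 310.9790760159137 20.921408833526243
225 300.705765336933 321.4197373009415 311.0627513189
[... 1121 characters left out ...]
 300.4530464631605 321.19145586228615 310.8222511627233 20.738409399125658
223 300.40087284852643 321.279111712321 310.83999228042376 20.878238863794593
224 300.52006387683235 321.34956986747267 310.9348168721525 20.829505990640314
225 300.70406217392866 321.23174193548385 310.96790205470626 20.52767976155519
226 300.88046791647616 321.04299691040165 310.9617324134389 20.16252899392549
227 301.0892273236282 320.4802160702228 310.78472169692554 19.390988746594587
228 301.19204864359216 319.70039547252145 310.44622205805683 18.50834682892929
229 302.357998289136 318.84477368492594 310.601385987031 16.486775395789948
230 303.7423133235725 317.87904191616764 310.81067761987003 14.136728592595148
```

View pics/crop_B.png

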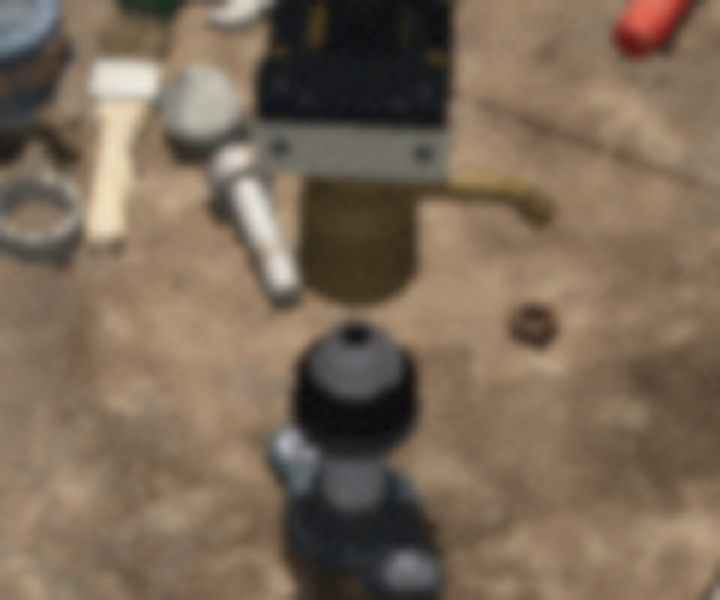

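```bash
python3 - <<'E'
from h import *
np.set_printoptions(precision=2,suppress=True)
S=cam('side');T=cam('top')
gray=lambda f:cv2.cvtColor(cv2.imread(f),cv2.COLOR_BGR2GRAY).astype(float)
b=gray('pics/side_A.png')*.5+gray('pics/side_B.png')*.5
for v in range(238,258):
    g=np.gradient(b[v])
    def pk(lo,hi,s):
        k=np.arange(lo,hi);w=np.clip(s*g[lo:hi],0,None)**2;return (k*w).sum()/w.sum()
    l,r=pk(294,306,-1),pk(316,328,1);print(v,round(l,2),round(r,2),round((l+r)/2,2),round(r-l,2),end=' | ')
for z in(.09,.1,.112,.124): print('\nproj pipe(.444,.098)',z,proj(S,[.444,.098,z])[0],end='')
o=proj(S,[.444,.098,.1])[0]
print('\ndpx per mm x,y',proj(S,[.445,.098,.1])[0]-o,proj(S,[.444,.099,.1])[0]-o)
# top: dark disc (seal+thread) & bright disc
t=gray('pics/top0.png')[184:242,241:299]
for nm,m in(('dark',t<60),('bright',t>110)):
    n,l,st,ce=cv2.connectedComponentsWithStats(m.astype(np.uint8))
    for i in range(1,n):
        if st[i,4]>15: print(nm,st[i],ce[i]+[241,184])
ys=np.linspace(0,2*np.pi,72,endpoint=False);
im=gray('pics/top0.png');best=[]
gx,gy=cv2.Sobel(im,cv2.CV_64F,1,0),cv2.Sobel(im,cv2.CV_64F,0,1)
def score(p,r,z,sg):
    Q=np.array([[p[0]+r*np.cos(k),p[1]+r*np.sin(k),z] for k in ys]);q=proj(T,Q).astype(np.float32);c=proj(T,[*p,z])[0]
    n=q-c;n/=np.linalg.norm(n,axis=1)[:,None]
    f=lambda G:cv2.remap(G.astype(np.float32),q[:,0].reshape(1,-1).copy(),q[:,1].reshape(1,-1).copy(),cv2.INTER_CUBIC)[0]
    return np.clip(sg*(f(gx)*n[:,0]+f(gy)*n[:,1]),0,120).sum()
for r,z,sg,nm in((.0285,.097,1,'seal'),(.0285,.1,1,'seal'),(.014,.124,-1,'piperim'),(.0145,.122,-1,'piperim')):
    L=[(score((x/1000,y/1000),r,z,sg),x,y) for x in np.arange(437,451,.5) for y in np.arange(92,106,.5)]
    L.sort(reverse=True);w=np.array(L[:8]);print(nm,w[0],w[:,1:].mean(0))
E
python3 plan.py .444 .098 .25 154 10
```

```text
238 302.73 318.44 310.58 15.71 | 239 301.89 320.23 311.06 18.34 | 240 301.17 320.66 310.92 19.49 | 241 300.68 321.09 310.89 20.41 | 242 300.45 321.2 310.82 20.74 | 243 300.6 321.24 310.92 20.64 | 244 300.68 321.16 310.92 20.48 | 245 300.53 321.07 310.8 20.55 | 246 300.25 321.08 310.66 20.83 | 247 300.13 321.19 310.66 21.06 | 248 300.09 321.28 310.69 21.19 | 249 300.08 321.15 310.62 21.07 | 250 300.19 321.01 310.6 20.82 | 251 300.47 320.74 310.6 20.27 | 252 301.26 320.3 310.78 19.05 | 253 301.71 319.79 310.75 18.08 | 254 301.82 319.07 310.45 17.25 | 255 302.13 318.26 310.2 16.14 | 256 302.43 317.59 310.01 15.17 | 257 299.7 317.55 308.62 17.85 | 
proj pipe(.444,.098) 0.09 [311.19 245.95]
proj pipe(.444,.098) 0.1 [311.24 243.37]
proj pipe(.444,.098) 0.112 [311.29 240.22]
proj pipe(.444,.098) 0.124 [311.34 237.05]
dpx per mm x,y [-0.33 -0.14] [-0.19  0.24]
dark [ 17  22  21  20 101] [271.04 216.19]
bright [ 0  0  9 12 62] [244.   188.53]
bright [  11    0   47   58 1451] [283.36 208.19]
bright [  0  15  29  43 755] [251.02 223.5 ]
bright [ 19  24  15  15 160] [267.15 214.95]
bright [21 41  9  8 48] [265.79 228.71]
bright [30 50  6  8 29] [273.17 238.55]
seal [7424.23  443.5   100.5 ] [443.56 100.56]
seal [7462.99  443.5   100.  ] [443.56 100.06]
piperim [6517.15  446.5   103.  ] [447.   103.62]
piperim [7100.04  446.5   103.  ] [446.56 103.25]
yaw0 -154.6516445336359 rz/row 5.134835546636407
0 [-0.   0.1 -0.2]; 1 [ 0.   0.1 -0.2]; 2 [ 0.   0.1 -0.2]; 3 [ 0.   0.1 -0.2]; 4 [ 0.   0.1 -0.2]; 5 [ 0.   0.1 -0.2]; 6 [ 0.1  0.1 -0.2]; 7 [ 0.1  0.1 -0.2]; 8 [ 0.1  0.1 -0.2]; 9 [ 0.1  0.1 -0.2];
```

Emit:
{"fn": "play_rows", "kwargs": {
  "series": [
    {"x": 0, "y": 0, "z": 0, "rx": 0, "ry": 0, "rz": 5.3},
    {"x": 0, "y": 0, "z": 0, "rx": 0, "ry": 0, "rz": 5.3},
    {"x": 0, "y": 0, "z": 0, "rx": 0, "ry": 0, "rz": 5.3},
    {"x": 0, "y": 0, "z": 0, "rx": 0, "ry": 0, "rz": 5.3},
    {"x": 0, "y": 0, "z": 0, "rx": 0, "ry": 0, "rz": 5.3}
  ]
}}

```text
clock: 9.67
position: [0.4446, 0.0972, 0.2482]
tool_rot: [[-1.0, 0.023, 0.0], [0.023, 1.0, -0.001], [-0.0, -0.001, -1.0]]
contact_force: [0.7, -0.3, -2.1]
grip_width: 0.129
finger_force: 25.0
```

Emit:
{"fn": "play_rows", "kwargs": {
  "series": [
    {"x": 0, "y": 0, "z": 3, "rx": 0, "ry": 0, "rz": 5.3},
    {"x": 0, "y": 0, "z": 5, "rx": 0, "ry": 0, "rz": 5.3},
    {"x": 0, "y": 0, "z": 7, "rx": 0, "ry": 0, "rz": 5.3},
    {"x": 0, "y": 0, "z": 7, "rx": 0, "ry": 0, "rz": 5.3},
    {"x": 0, "y": 0, "z": 7, "rx": 0, "ry": 0, "rz": 5.3}
  ]
}}

```text
clock: 10.08
position: [0.4447, 0.0971, 0.2191]
tool_rot: [[-0.884, 0.467, 0.001], [0.467, 0.884, -0.001], [-0.001, -0.0, -1.0]]
contact_force: [0.1, -0.3, -2.0]
grip_width: 0.125
finger_force: 25.0
```

Emit:
{"fn": "play_rows", "kwargs": {
  "series": [
    {"x": 0, "y": 0, "z": 0, "rx": 0, "ry": 0, "rz": 0},
    {"x": 0, "y": 0, "z": 0, "rx": 0, "ry": 0, "rz": 0},
    {"x": 0, "y": 0, "z": 0, "rx": 0, "ry": 0, "rz": 0},
    {"x": 0, "y": 0, "z": 0, "rx": 0, "ry": 0, "rz": 0},
    {"x": 0, "y": 0, "z": 0, "rx": 0, "ry": 0, "rz": 0}
  ]
}}

```text
clock: 10.5
position: [0.4449, 0.0975, 0.2194]
tool_rot: [[-0.888, 0.46, 0.001], [0.46, 0.888, 0.0], [-0.0, 0.0, -1.0]]
contact_force: [0.0, -0.8, -2.5]
grip_width: 0.129
finger_force: 25.0
```

```bash
python3 s.py; python3 plan.py .4428 .0991 .208 152.5 5; python3 look.py C
```

```text
10.5 pos [0.4449 0.0975 0.2194] yaw 152.63725806697002 zax [ 0.0006  0.0002 -1.    ] q [ 42.2706  20.573  -67.8399 116.3991  22.6693  57.6244  25.8228] F [ 0.007  -0.802  -2.4883] T [ 0.0123 -0.161   0.0096] w 0.12887208632110433 24.998657405376434
yaw0 152.63725806697002 rz/row 0.02745161339400397
0 [0.5 0.1 2.3]; 1 [0.5 0.1 2.3]; 2 [0.5 0.1 2.3]; 3 [0.5 0.1 2.3]; 4 [0.5 0.1 2.3]; 10.6 [0.4448 0.0974 0.2192] [ 0.2  0.1 -1. ] q7 25.80449370144437
yaw 152.61220585256282
311 210
off 251 190
```

View pics/crop_C.png

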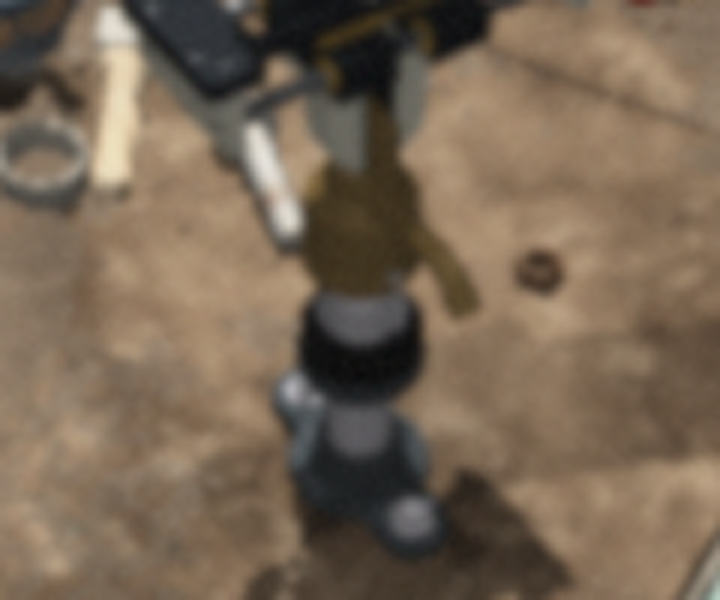

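Emit:
{"fn": "play_rows", "kwargs": {
  "series": [
    {"x": 0.5, "y": 0.1, "z": 2, "rx": 0, "ry": 0, "rz": 0},
    {"x": 0.5, "y": 0.1, "z": 2, "rx": 0, "ry": 0, "rz": 0},
    {"x": 0.5, "y": 0.1, "z": 2, "rx": 0, "ry": 0, "rz": 0},
    {"x": 0.5, "y": 0.1, "z": 1, "rx": 0, "ry": 0, "rz": 0},
    {"x": 0.5, "y": 0.1, "z": 1, "rx": 0, "ry": 0, "rz": 0}
  ],
  "newtons": 15
}}

```text
clock: 11.02
position: [0.4424, 0.099, 0.2108]
tool_rot: [[-0.888, 0.46, -0.0], [0.46, 0.888, 0.0], [0.0, -0.0, -1.0]]
contact_force: [-0.3, 0.2, -1.9]
grip_width: 0.127
finger_force: 15.0
```

Emit:
{"fn": "play_rows", "kwargs": {
  "series": [
    {"x": 0, "y": 0, "z": 1, "rx": 0, "ry": 0, "rz": 0},
    {"x": 0, "y": 0, "z": 1, "rx": 0, "ry": 0, "rz": 0},
    {"x": 0, "y": 0, "z": 1, "rx": 0, "ry": 0, "rz": 0},
    {"x": 0, "y": 0, "z": 1, "rx": 0, "ry": 0, "rz": 0},
    {"x": 0, "y": 0, "z": 1, "rx": 0, "ry": 0, "rz": 0}
  ]
}}

```text
clock: 11.43
position: [0.4427, 0.099, 0.206]
tool_rot: [[-0.888, 0.46, 0.0], [0.46, 0.888, 0.0], [-0.0, 0.0, -1.0]]
contact_force: [0.2, 0.2, -1.5]
grip_width: 0.128
finger_force: 15.0
```

```bash
python3 s.py
```

```text
11.43 pos [0.4427 0.099  0.206 ] yaw 152.5996600926745 zax [ 0.0001  0.     -1.    ] q [ 40.8592  21.5419 -66.7398 117.3926  23.9608  56.1665  24.3658] F [ 0.2117  0.1762 -1.5492] T [ 0.0373 -0.1657 -0.0125] w 0.1284901711551243 14.998630285263062
```

Emit:
{"fn": "play_rows", "kwargs": {
  "series": [
    {"x": 0, "y": 0, "z": 1, "rx": 0, "ry": 0, "rz": 0},
    {"x": 0, "y": 0, "z": 1, "rx": 0, "ry": 0, "rz": 0},
    {"x": 0, "y": 0, "z": 1, "rx": 0, "ry": 0, "rz": 0},
    {"x": 0, "y": 0, "z": 1, "rx": 0, "ry": 0, "rz": 0},
    {"x": 0, "y": 0, "z": 0.5, "rx": 0, "ry": 0, "rz": 0}
  ]
}}

```text
clock: 11.85
position: [0.4426, 0.099, 0.2014]
tool_rot: [[-0.888, 0.46, -0.0], [0.46, 0.888, 0.0], [0.0, -0.0, -1.0]]
contact_force: [-0.7, -0.5, -1.8]
grip_width: 0.129
finger_force: 15.0
```

Emit:
{"fn": "play_rows", "kwargs": {
  "series": [
    {"x": 0, "y": 0, "z": 0.8, "rx": 0, "ry": 0, "rz": 0},
    {"x": 0, "y": 0, "z": 0.8, "rx": 0, "ry": 0, "rz": 0},
    {"x": 0, "y": 0, "z": 0.8, "rx": 0, "ry": 0, "rz": 0},
    {"x": 0, "y": 0, "z": 0.8, "rx": 0, "ry": 0, "rz": 0},
    {"x": 0, "y": 0, "z": 0, "rx": 0, "ry": 0, "rz": 0}
  ]
}}

```text
clock: 12.27
position: [0.4426, 0.099, 0.1982]
tool_rot: [[-0.888, 0.46, -0.0], [0.46, 0.888, -0.0], [0.0, -0.0, -1.0]]
contact_force: [0.4, -0.1, -1.0]
grip_width: 0.127
finger_force: 15.0
```

```bash
python3 s.py
```

```text
12.27 pos [0.4426 0.099  0.1982] yaw 152.60337051934752 zax [-0.0002 -0.     -1.    ] q [ 40.0675  22.2217 -66.0111 117.8386  24.8248  55.3795  23.6159] F [ 0.4152 -0.067  -1.0412] T [ 0.0331 -0.1551  0.0146] w 0.1271889291188283 14.998628497123718
```

Emit:
{"fn": "play_rows", "kwargs": {
  "series": [
    {"x": 0, "y": 0, "z": 0.8, "rx": 0, "ry": 0, "rz": 0},
    {"x": 0, "y": 0, "z": 0.8, "rx": 0, "ry": 0, "rz": 0},
    {"x": 0, "y": 0, "z": 0.8, "rx": 0, "ry": 0, "rz": 0},
    {"x": 0, "y": 0, "z": 0.8, "rx": 0, "ry": 0, "rz": 0},
    {"x": 0, "y": 0, "z": 0.8, "rx": 0, "ry": 0, "rz": 0}
  ]
}}

```text
clock: 12.68
position: [0.4427, 0.099, 0.1943]
tool_rot: [[-0.888, 0.46, 0.0], [0.46, 0.888, 0.0], [-0.0, 0.0, -1.0]]
contact_force: [-0.1, 0.9, -2.2]
grip_width: 0.129
finger_force: 15.0
```

Emit:
{"fn": "play_rows", "kwargs": {
  "series": [
    {"x": 0, "y": 0, "z": 0.8, "rx": 0, "ry": 0, "rz": 0},
    {"x": 0, "y": 0, "z": 0.8, "rx": 0, "ry": 0, "rz": 0},
    {"x": 0, "y": 0, "z": 0.8, "rx": 0, "ry": 0, "rz": 0},
    {"x": 0, "y": 0, "z": 0.8, "rx": 0, "ry": 0, "rz": 0},
    {"x": 0, "y": 0, "z": 0, "rx": 0, "ry": 0, "rz": 0}
  ]
}}

```text
clock: 13.1
position: [0.4426, 0.099, 0.191]
tool_rot: [[-0.888, 0.46, -0.0], [0.46, 0.888, 0.0], [0.0, -0.0, -1.0]]
contact_force: [-0.7, -0.0, -1.6]
grip_width: 0.129
finger_force: 15.0
```

```bash
python3 s.py
```

```text
13.1 pos [0.4426 0.099  0.191 ] yaw 152.60177511560534 zax [-0.0001  0.     -1.    ] q [ 39.3248  22.8584 -65.319  118.2304  25.6387  54.6401  22.9073] F [-0.7334 -0.0216 -1.5883] T [ 0.0337 -0.2039 -0.0017] w 0.1291892970957142 14.998457729816437
```

Bottom ≈0.1066, no contact; pins are through the ridge tops. Continue to the seal.

Emit:
{"fn": "play_rows", "kwargs": {
  "series": [
    {"x": 0, "y": 0, "z": 0.8, "rx": 0, "ry": 0, "rz": 0},
    {"x": 0, "y": 0, "z": 0.8, "rx": 0, "ry": 0, "rz": 0},
    {"x": 0, "y": 0, "z": 0.8, "rx": 0, "ry": 0, "rz": 0},
    {"x": 0, "y": 0, "z": 0.8, "rx": 0, "ry": 0, "rz": 0},
    {"x": 0, "y": 0, "z": 0.8, "rx": 0, "ry": 0, "rz": 0}
  ]
}}

```text
clock: 13.52
position: [0.4427, 0.099, 0.187]
tool_rot: [[-0.888, 0.46, -0.0], [0.46, 0.888, 0.0], [0.0, 0.0, -1.0]]
contact_force: [0.1, -0.2, -1.9]
grip_width: 0.131
finger_force: 15.0
```

Emit:
{"fn": "play_rows", "kwargs": {
  "series": [
    {"x": 0, "y": 0, "z": 0.8, "rx": 0, "ry": 0, "rz": 0},
    {"x": 0, "y": 0, "z": 0.8, "rx": 0, "ry": 0, "rz": 0},
    {"x": 0, "y": 0, "z": 0.8, "rx": 0, "ry": 0, "rz": 0},
    {"x": 0, "y": 0, "z": 0.6, "rx": 0, "ry": 0, "rz": 0},
    {"x": 0, "y": 0, "z": 0, "rx": 0, "ry": 0, "rz": 0}
  ]
}}

```text
clock: 13.93
position: [0.4426, 0.099, 0.184]
tool_rot: [[-0.888, 0.46, -0.0], [0.46, 0.888, 0.0], [0.0, -0.0, -1.0]]
contact_force: [-0.1, -0.6, -1.3]
grip_width: 0.129
finger_force: 15.0
```

```bash
python3 s.py
```

```text
13.93 pos [0.4426 0.099  0.184 ] yaw 152.60599293522338 zax [-0.0001  0.     -1.    ] q [ 38.6089  23.4742 -64.6379 118.6014  26.4411  53.9262  22.221 ] F [-0.0517 -0.6187 -1.2954] T [ 0.1479 -0.1975  0.0415] w 0.12906946046268566 14.998470693826675
```

Emit:
{"fn": "play_rows", "kwargs": {
  "series": [
    {"x": 0, "y": 0, "z": 0.3, "rx": 0, "ry": 0, "rz": 0},
    {"x": 0, "y": 0, "z": 0.3, "rx": 0, "ry": 0, "rz": 0},
    {"x": 0, "y": 0, "z": 0, "rx": 0, "ry": 0, "rz": 0},
    {"x": 0, "y": 0, "z": 0, "rx": 0, "ry": 0, "rz": 0},
    {"x": 0, "y": 0, "z": 0, "rx": 0, "ry": 0, "rz": 0}
  ],
  "grip": 28
}}

```text
clock: 14.35
position: [0.4427, 0.0991, 0.1836]
tool_rot: [[-0.888, 0.46, 0.0], [0.46, 0.888, 0.0], [-0.0, 0.0, -1.0]]
contact_force: [0.7, -0.1, 0.2]
grip_width: 0.305
finger_force: 0.0
```

Emit:
{"fn": "play_rows", "kwargs": {
  "series": [
    {"x": 0, "y": 0, "z": 0, "rx": 0, "ry": 0, "rz": 0},
    {"x": 0, "y": 0, "z": 0, "rx": 0, "ry": 0, "rz": 0},
    {"x": 0, "y": 0, "z": 0, "rx": 0, "ry": 0, "rz": 0},
    {"x": 0, "y": 0, "z": 0, "rx": 0, "ry": 0, "rz": 0},
    {"x": 0, "y": 0, "z": 0, "rx": 0, "ry": 0, "rz": 0}
  ]
}}

```text
clock: 14.77
position: [0.4426, 0.099, 0.1836]
tool_rot: [[-0.888, 0.46, 0.0], [0.46, 0.888, -0.0], [-0.0, -0.0, -1.0]]
contact_force: [0.7, 0.6, 0.3]
grip_width: 0.306
finger_force: 0.0
```

```bash
python3 s.py; python3 look.py D
```

```text
14.77 pos [0.4426 0.099  0.1836] yaw 152.60272849702395 zax [ 0.0001 -0.     -1.    ] q [ 38.5562  23.5144 -64.5885 118.623   26.5023  53.8741  22.1666] F [0.7436 0.6374 0.2852] T [ 0.0455 -0.1068 -0.0126] w 0.30643558218759653 0.0
14.8667 [0.4426 0.099  0.1835] [ 0.4  0.2 -0.3] q7 22.168491858387203
yaw 152.6063701482611
311 221
off 251 201
```

View pics/crop_D.png

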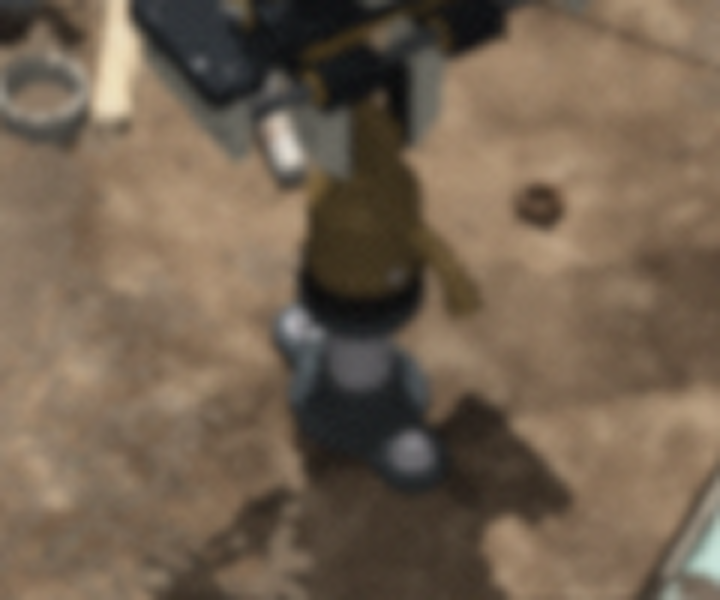

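Emit:
{"fn": "play_rows", "kwargs": {
  "series": [
    {"x": -0.5, "y": 0, "z": 0, "rx": 0, "ry": 0, "rz": 0},
    {"x": -0.5, "y": 0, "z": 0, "rx": 0, "ry": 0, "rz": 0},
    {"x": 0, "y": 0, "z": 0, "rx": 0, "ry": 0, "rz": 0},
    {"x": 0, "y": 0, "z": 0, "rx": 0, "ry": 0, "rz": 0},
    {"x": 0, "y": 0, "z": 0, "rx": 0, "ry": 0, "rz": 0}
  ]
}}

```text
clock: 15.28
position: [0.4435, 0.0985, 0.1835]
tool_rot: [[-0.888, 0.46, 0.0], [0.46, 0.888, 0.0], [-0.0, 0.0, -1.0]]
contact_force: [0.1, 0.3, 0.2]
grip_width: 0.301
finger_force: 0.0
```

Emit:
{"fn": "play_rows", "kwargs": {
  "series": [
    {"x": 0, "y": 0, "z": 0, "rx": 0, "ry": 0, "rz": 0},
    {"x": 0, "y": 0, "z": 0, "rx": 0, "ry": 0, "rz": 0},
    {"x": 0, "y": 0, "z": 0, "rx": 0, "ry": 0, "rz": 0},
    {"x": 0, "y": 0, "z": 0, "rx": 0, "ry": 0, "rz": 0},
    {"x": 0, "y": 0, "z": 0, "rx": 0, "ry": 0, "rz": 0}
  ],
  "grip": 0,
  "newtons": 12
}}

```text
clock: 15.7
position: [0.4435, 0.0986, 0.1835]
tool_rot: [[-0.888, 0.46, 0.0], [0.46, 0.888, 0.0], [0.0, 0.0, -1.0]]
contact_force: [-0.7, 0.2, -0.8]
grip_width: 0.13
finger_force: 12.0
```

Emit:
{"fn": "play_rows", "kwargs": {
  "series": [
    {"x": 0, "y": 0, "z": 0, "rx": 0, "ry": 0, "rz": 2},
    {"x": 0, "y": 0, "z": 0, "rx": 0, "ry": 0, "rz": 3},
    {"x": 0, "y": 0, "z": 0, "rx": 0, "ry": 0, "rz": 3},
    {"x": 0, "y": 0, "z": 0, "rx": 0, "ry": 0, "rz": 3},
    {"x": 0, "y": 0, "z": 0, "rx": 0, "ry": 0, "rz": 3}
  ]
}}

```text
clock: 16.12
position: [0.4435, 0.0987, 0.1835]
tool_rot: [[-0.749, 0.663, -0.0], [0.663, 0.749, 0.0], [0.0, 0.0, -1.0]]
contact_force: [-0.2, 0.6, 0.0]
grip_width: 0.13
finger_force: 12.0
```

```bash
python3 s.py
```

```text
16.12 pos [0.4435 0.0987 0.1835] yaw 138.46310299910266 zax [-0.      0.0003 -1.    ] q [ 36.2057  21.9257 -61.154  118.5779  24.1635  52.9806  10.254 ] F [-0.2208  0.6441  0.0186] T [ 0.1363 -0.1753  0.0174] w 0.12997806063731926 11.998848170042038
```

Emit:
{"fn": "play_rows", "kwargs": {
  "series": [
    {"x": 0, "y": 0, "z": 0, "rx": 0, "ry": 0, "rz": 2},
    {"x": 0, "y": 0, "z": 0, "rx": 0, "ry": 0, "rz": 2},
    {"x": 0, "y": 0, "z": 0, "rx": 0, "ry": 0, "rz": 2},
    {"x": 0, "y": 0, "z": 0, "rx": 0, "ry": 0, "rz": 2},
    {"x": 0, "y": 0, "z": 0, "rx": 0, "ry": 0, "rz": 2}
  ]
}}

```text
clock: 16.53
position: [0.4435, 0.0987, 0.1835]
tool_rot: [[-0.623, 0.782, 0.0], [0.782, 0.623, 0.0], [0.0, 0.0, -1.0]]
contact_force: [-0.2, 1.0, -0.0]
grip_width: 0.128
finger_force: 12.0
```

Emit:
{"fn": "play_rows", "kwargs": {
  "series": [
    {"x": 0, "y": 0, "z": 0.1, "rx": 0, "ry": 0, "rz": 2},
    {"x": 0, "y": 0, "z": 0.1, "rx": 0, "ry": 0, "rz": 2},
    {"x": 0, "y": 0, "z": 0.1, "rx": 0, "ry": 0, "rz": 2},
    {"x": 0, "y": 0, "z": 0.1, "rx": 0, "ry": 0, "rz": 2},
    {"x": 0, "y": 0, "z": 0.1, "rx": 0, "ry": 0, "rz": 2}
  ]
}}

```text
clock: 16.95
position: [0.4436, 0.0987, 0.1831]
tool_rot: [[-0.477, 0.879, 0.0], [0.879, 0.477, 0.0], [0.0, 0.0, -1.0]]
contact_force: [0.2, -0.1, -0.3]
grip_width: 0.127
finger_force: 12.0
```

```bash
python3 s.py
```

```text
16.95 pos [0.4436 0.0987 0.1831] yaw 118.51766518856839 zax [ 0.0003  0.0002 -1.    ] q [ 32.7407  20.0169 -56.4627 118.6671  21.2509  51.9091  -7.0271] F [ 0.2077 -0.1382 -0.2967] T [ 0.0598 -0.0673 -0.016 ] w 0.12745459103814027 11.999442726373672
```

Emit:
{"fn": "play_rows", "kwargs": {
  "series": [
    {"x": 0, "y": 0, "z": 0.1, "rx": 0, "ry": 0, "rz": 2},
    {"x": 0, "y": 0, "z": 0.1, "rx": 0, "ry": 0, "rz": 2},
    {"x": 0, "y": 0, "z": 0.1, "rx": 0, "ry": 0, "rz": 2},
    {"x": 0, "y": 0, "z": 0.1, "rx": 0, "ry": 0, "rz": 2},
    {"x": 0, "y": 0, "z": 0.1, "rx": 0, "ry": 0, "rz": 2}
  ]
}}

```text
clock: 17.37
position: [0.4436, 0.0989, 0.1827]
tool_rot: [[-0.318, 0.948, 0.0], [0.948, 0.318, 0.0], [0.0, 0.0, -1.0]]
contact_force: [0.2, 1.7, 0.4]
grip_width: 0.131
finger_force: 12.0
```

```bash
python3 s.py
```

```text
17.37 pos [0.4436 0.0989 0.1827] yaw 108.52290074158971 zax [ 0.0004  0.0004 -1.    ] q [ 30.9634  19.2396 -54.1745 118.7259  19.9637  51.4403 -15.8623] F [0.2129 1.6551 0.433 ] T [ 0.1588 -0.1055  0.0454] w 0.13131446921405107 11.999654173851013
```

Emit:
{"fn": "play_rows", "kwargs": {
  "series": [
    {"x": 0, "y": 0, "z": 0.1, "rx": 0, "ry": 0, "rz": 2},
    {"x": 0, "y": 0, "z": 0.1, "rx": 0, "ry": 0, "rz": 2},
    {"x": 0, "y": 0, "z": 0.1, "rx": 0, "ry": 0, "rz": 2},
    {"x": 0, "y": 0, "z": 0.1, "rx": 0, "ry": 0, "rz": 2},
    {"x": 0, "y": 0, "z": 0.1, "rx": 0, "ry": 0, "rz": 2}
  ]
}}

```text
clock: 17.78
position: [0.4437, 0.099, 0.1823]
tool_rot: [[-0.148, 0.989, 0.001], [0.989, 0.148, 0.0], [0.0, 0.001, -1.0]]
contact_force: [-0.4, 1.0, 0.7]
grip_width: 0.13
finger_force: 12.0
```

```bash
python3 s.py
```

```text
17.78 pos [0.4437 0.099  0.1823] yaw 98.52895295819104 zax [ 0.0006  0.0004 -1.    ] q [ 29.1984  18.5535 -51.9385 118.7824  18.7838  51.0267 -24.7821] F [-0.4161  1.0068  0.6561] T [ 0.1817 -0.106   0.0128] w 0.13005002794653317 12.000077962875366
```

Emit:
{"fn": "play_rows", "kwargs": {
  "series": [
    {"x": 0, "y": 0, "z": 0.1, "rx": 0, "ry": 0, "rz": 2},
    {"x": 0, "y": 0, "z": 0.1, "rx": 0, "ry": 0, "rz": 2},
    {"x": 0, "y": 0, "z": 0.1, "rx": 0, "ry": 0, "rz": 2},
    {"x": 0, "y": 0, "z": 0.1, "rx": 0, "ry": 0, "rz": 2},
    {"x": 0, "y": 0, "z": 0.1, "rx": 0, "ry": 0, "rz": 2}
  ]
}}

```text
clock: 18.2
position: [0.4436, 0.099, 0.1817]
tool_rot: [[0.025, 1.0, 0.0], [1.0, -0.025, 0.0], [0.001, 0.0, -1.0]]
contact_force: [-0.0, 1.1, -0.2]
grip_width: 0.13
finger_force: 12.0
```

Emit:
{"fn": "play_rows", "kwargs": {
  "series": [
    {"x": 0, "y": 0, "z": 0.1, "rx": 0, "ry": 0, "rz": 2},
    {"x": 0, "y": 0, "z": 0.1, "rx": 0, "ry": 0, "rz": 2},
    {"x": 0, "y": 0, "z": 0.1, "rx": 0, "ry": 0, "rz": 2},
    {"x": 0, "y": 0, "z": 0.1, "rx": 0, "ry": 0, "rz": 2},
    {"x": 0, "y": 0, "z": 0.1, "rx": 0, "ry": 0, "rz": 2}
  ]
}}

```text
clock: 18.62
position: [0.4436, 0.0992, 0.1811]
tool_rot: [[0.198, 0.98, 0.0], [0.98, -0.198, 0.001], [0.001, 0.0, -1.0]]
contact_force: [-0.1, 1.5, 0.0]
grip_width: 0.13
finger_force: 12.0
```

```bash
python3 s.py
```

```text
18.62 pos [0.4436 0.0992 0.1811] yaw 78.55098601562366 zax [ 0.0003  0.0007 -1.    ] q [ 25.7151  17.4209 -47.6439 118.9321  16.6654  50.3097 -42.8518] F [-0.1331  1.4759  0.0027] T [ 0.3076 -0.0578  0.1093] w 0.13044396406354192 12.005501836538315
```

Emit:
{"fn": "play_rows", "kwargs": {
  "series": [
    {"x": 0, "y": 0, "z": 0.1, "rx": 0, "ry": 0, "rz": 2},
    {"x": 0, "y": 0, "z": 0.1, "rx": 0, "ry": 0, "rz": 2},
    {"x": 0, "y": 0, "z": 0.1, "rx": 0, "ry": 0, "rz": 2},
    {"x": 0, "y": 0, "z": 0.1, "rx": 0, "ry": 0, "rz": 2},
    {"x": 0, "y": 0, "z": 0.1, "rx": 0, "ry": 0, "rz": 2}
  ]
}}

```text
clock: 19.03
position: [0.4434, 0.0994, 0.1805]
tool_rot: [[0.365, 0.931, 0.0], [0.931, -0.365, 0.001], [0.001, -0.0, -1.0]]
contact_force: [-0.6, 1.9, -1.2]
grip_width: 0.128
finger_force: 12.0
```

```bash
python3 s.py
```

```text
19.03 pos [0.4434 0.0994 0.1805] yaw 68.57234613041062 zax [ 0.     0.001 -1.   ] q [ 24.0003  16.9515 -45.587  119.0125  15.7046  50.0007 -51.9819] F [-0.5532  1.9011 -1.1576] T [ 0.4741 -0.0513  0.1406] w 0.1281854488261024 12.018671482801437
```

Emit:
{"fn": "play_rows", "kwargs": {
  "series": [
    {"x": 0, "y": 0, "z": 0.15, "rx": 0, "ry": 0, "rz": 2},
    {"x": 0, "y": 0, "z": 0.15, "rx": 0, "ry": 0, "rz": 2},
    {"x": 0, "y": 0, "z": 0.15, "rx": 0, "ry": 0, "rz": 2},
    {"x": 0, "y": 0, "z": 0.15, "rx": 0, "ry": 0, "rz": 2},
    {"x": 0, "y": 0, "z": 0.15, "rx": 0, "ry": 0, "rz": 2}
  ]
}}

```text
clock: 19.45
position: [0.4434, 0.0996, 0.1798]
tool_rot: [[0.521, 0.853, 0.0], [0.853, -0.521, 0.001], [0.001, -0.001, -1.0]]
contact_force: [-0.4, 2.4, -1.0]
grip_width: 0.13
finger_force: 12.0
```

```bash
python3 s.py
```

```text
19.45 pos [0.4434 0.0996 0.1798] yaw 58.58147022535574 zax [ 0.      0.0012 -1.    ] q [ 22.3035  16.5491 -43.5701 119.0905  14.8338  49.6956 -61.1926] F [-0.4303  2.442  -1.0089] T [ 0.5401 -0.0147  0.1808] w 0.13044971848631004 12.026170939207077
```

Emit:
{"fn": "play_rows", "kwargs": {
  "series": [
    {"x": 0, "y": 0, "z": 0.15, "rx": 0, "ry": 0, "rz": 2},
    {"x": 0, "y": 0, "z": 0.15, "rx": 0, "ry": 0, "rz": 2},
    {"x": 0, "y": 0, "z": 0.15, "rx": 0, "ry": 0, "rz": 2},
    {"x": 0, "y": 0, "z": 0.15, "rx": 0, "ry": 0, "rz": 2},
    {"x": 0, "y": 0, "z": 0.15, "rx": 0, "ry": 0, "rz": 2}
  ]
}}

```text
clock: 19.87
position: [0.4435, 0.0996, 0.1791]
tool_rot: [[0.661, 0.75, 0.0], [0.75, -0.661, 0.001], [0.001, -0.001, -1.0]]
contact_force: [0.5, 2.8, -1.0]
grip_width: 0.131
finger_force: 12.0
```

Emit:
{"fn": "play_rows", "kwargs": {
  "series": [
    {"x": 0, "y": 0, "z": 0.1, "rx": 0, "ry": 0, "rz": 1.5},
    {"x": 0, "y": 0, "z": 0.1, "rx": 0, "ry": 0, "rz": 1.5},
    {"x": 0, "y": 0, "z": 0, "rx": 0, "ry": 0, "rz": 0},
    {"x": 0, "y": 0, "z": 0, "rx": 0, "ry": 0, "rz": 0},
    {"x": 0, "y": 0, "z": 0, "rx": 0, "ry": 0, "rz": 0}
  ]
}}

```text
clock: 20.28
position: [0.4435, 0.0994, 0.1788]
tool_rot: [[0.699, 0.715, 0.0], [0.715, -0.699, 0.001], [0.001, -0.001, -1.0]]
contact_force: [0.5, 6.4, -1.6]
grip_width: 0.13
finger_force: 12.0
```

```bash
python3 s.py
python3 - <<'E'
from h import *
c=cam('side','side_E.png');t=cam('top','top_E.png')
f=lambda im,x,y,w,h:cv2.resize(im[y-h:y+h,x-w:x+w],(400,300),interpolation=cv2.INTER_CUBIC)
cv2.imwrite('pics/E.png',np.vstack([np.hstack([f(c['image'],305,230,40,30),f(c['image'],280,240,80,60)]),np.hstack([f(t['image'],262,205,40,30),f(t['image'],245,190,80,60)])]))
E
```

```text
20.28 pos [0.4435 0.0994 0.1788] yaw 45.658990604063504 zax [ 0.0001  0.0012 -1.    ] q [ 20.1665  16.0923 -41.0134 119.1859  13.7887  49.3334 -73.138 ] F [ 0.5001  6.3869 -1.5672] T [1.3585 0.0583 0.0757] w 0.12950983981262332 12.007040977478027
```

Emit:
{"fn": "play_rows", "kwargs": {
  "series": [
    {"x": 0, "y": 0, "z": 0, "rx": 0, "ry": 0, "rz": 0},
    {"x": 0, "y": 0, "z": 0, "rx": 0, "ry": 0, "rz": 0},
    {"x": 0, "y": 0, "z": 0, "rx": 0, "ry": 0, "rz": 0},
    {"x": 0, "y": 0, "z": 0, "rx": 0, "ry": 0, "rz": 0},
    {"x": 0, "y": 0, "z": 0, "rx": 0, "ry": 0, "rz": 0}
  ],
  "grip": 45
}}

```text
clock: 20.8
position: [0.4436, 0.098, 0.1788]
tool_rot: [[0.7, 0.714, 0.0], [0.714, -0.7, -0.001], [-0.0, 0.0, -1.0]]
contact_force: [-0.4, 1.1, 0.3]
grip_width: 0.443
finger_force: 0.0
```

Emit:
{"fn": "play_rows", "kwargs": {
  "series": [
    {"x": 0, "y": 0, "z": 0, "rx": 0, "ry": 0, "rz": 0},
    {"x": 0, "y": 0, "z": -5, "rx": 0, "ry": 0, "rz": 0},
    {"x": 0, "y": 0, "z": -15, "rx": 0, "ry": 0, "rz": 0},
    {"x": 0, "y": 0, "z": -25, "rx": 0, "ry": 0, "rz": 0},
    {"x": 0, "y": 0, "z": -25, "rx": 0, "ry": 0, "rz": 0}
  ]
}}

```text
clock: 21.22
position: [0.4427, 0.0986, 0.2494]
tool_rot: [[0.699, 0.715, -0.002], [0.715, -0.699, 0.0], [-0.001, -0.002, -1.0]]
contact_force: [1.2, -0.6, -0.6]
grip_width: 0.489
finger_force: 0.0
```

```bash
python3 s.py; python3 plan.py .40 -.25 .3 45.6 15
```

```text
21.22 pos [0.4427 0.0986 0.2494] yaw 45.63476835698737 zax [-0.0021  0.0003 -1.    ] q [ 23.4766   9.7395 -42.9614 115.0525   7.7376  58.1312 -67.5511] F [ 1.1757 -0.5677 -0.6012] T [-0.0175 -0.0223 -0.02  ] w 0.48872266057782554 0.0
yaw0 45.63476835698737 rz/row 0.0023178904658247273
0 [-18.6  14.2  -3.4]; 1 [-18.6  14.2  -3.4]; 2 [-18.6  14.2  -3.4]; 3 [-18.6  14.2  -3.4]; 4 [-18.6  14.2  -3.4]; 5 [-18.6  14.2  -3.4]; 6 [-18.6  14.2  -3.4]; 7 [-18.6  14.2  -3.4]; 8 [-18.6  14.2  -3.4]; 9 [-18.6  14.2  -3.4]; 10 [-18.6  14.2  -3.4]; 11 [-18.6  14.2  -3.4]; 12 [-18.6  14.2  -3.4]; 13 [-18.6  14.2  -3.4]; 14 [-18.6  14.2  -3.4];
```

Emit:
{"fn": "play_rows", "kwargs": {
  "series": [
    {"x": -18.6, "y": 14.2, "z": -4, "rx": 0, "ry": 0, "rz": 0},
    {"x": -18.6, "y": 14.2, "z": -4, "rx": 0, "ry": 0, "rz": 0},
    {"x": -18.6, "y": 14.2, "z": -4, "rx": 0, "ry": 0, "rz": 0},
    {"x": -18.6, "y": 14.2, "z": -4, "rx": 0, "ry": 0, "rz": 0},
    {"x": -18.6, "y": 14.2, "z": -4, "rx": 0, "ry": 0, "rz": 0}
  ]
}}

```text
clock: 21.63
position: [0.429, -0.0185, 0.2696]
tool_rot: [[0.699, 0.715, 0.001], [0.715, -0.699, -0.0], [0.0, 0.001, -1.0]]
contact_force: [-0.1, -0.6, 0.7]
grip_width: 0.489
finger_force: 0.0
```

Emit:
{"fn": "play_rows", "kwargs": {
  "series": [
    {"x": -18.6, "y": 14.2, "z": -4, "rx": 0, "ry": 0, "rz": 0},
    {"x": -18.6, "y": 14.2, "z": -4, "rx": 0, "ry": 0, "rz": 0},
    {"x": -18.6, "y": 14.2, "z": -4, "rx": 0, "ry": 0, "rz": 0},
    {"x": -18.6, "y": 14.2, "z": -4, "rx": 0, "ry": 0, "rz": 0},
    {"x": -18.6, "y": 14.2, "z": -4, "rx": 0, "ry": 0, "rz": 0}
  ]
}}

```text
clock: 22.05
position: [0.4146, -0.1347, 0.2895]
tool_rot: [[0.699, 0.715, 0.0], [0.715, -0.699, -0.0], [0.0, 0.001, -1.0]]
contact_force: [-0.7, -0.0, 0.4]
grip_width: 0.492
finger_force: 0.0
```

Emit:
{"fn": "play_rows", "kwargs": {
  "series": [
    {"x": -18.6, "y": 14.2, "z": -4, "rx": 0, "ry": 0, "rz": 0},
    {"x": -18.6, "y": 14.2, "z": -4, "rx": 0, "ry": 0, "rz": 0},
    {"x": -18.6, "y": 14.2, "z": -4, "rx": 0, "ry": 0, "rz": 0},
    {"x": -18.6, "y": 14.2, "z": -4, "rx": 0, "ry": 0, "rz": 0},
    {"x": 0, "y": 0, "z": 0, "rx": 0, "ry": 0, "rz": 0}
  ]
}}

```text
clock: 22.47
position: [0.4025, -0.2317, 0.3058]
tool_rot: [[0.704, 0.71, 0.001], [0.71, -0.704, -0.002], [-0.001, 0.002, -1.0]]
contact_force: [0.2, -0.8, 0.4]
grip_width: 0.486
finger_force: 0.0
```

```bash
python3 s.py
python3 - <<'E'
from h import *
c=cam('side','side_F.png');t=cam('top','top_F.png')
f=lambda im,x,y,w,h:cv2.resize(im[y-h:y+h,x-w:x+w],(400,300),interpolation=cv2.INTER_CUBIC)
a=f(t['image'],262,205,40,30).copy();ti=cv2.resize(t['image'][130:250,165:325],(400,300),interpolation=cv2.INTER_CUBIC)
cv2.imwrite('pics/F.png',np.vstack([np.hstack([f(c['image'],305,230,40,30),f(c['image'],280,240,80,60)]),np.hstack([a,ti])]))
p=np.array([.4437,.0986])
for y in(40,45.5,51):
    d=np.array([np.cos(np.radians(y)),np.sin(np.radians(y))])
    print(y,'side tip crop',(proj(c,[*(p+.08*d),.145])[0]-[265,200])*5,'top',(proj(t,[*(p+.08*d),.145])[0]-[222,175])*5)
print('axis',(proj(t,[*p,.145])[0]-[222,175])*5)
E
```

```text
22.47 pos [ 0.4025 -0.2317  0.3058] yaw 45.242480867089164 zax [ 0.001  -0.0025 -1.    ] q [ 50.3048   5.245  -25.1489 110.2602   2.5715  64.8973 -20.5962] F [ 0.2323 -0.7951  0.3526] T [-0.1023 -0.0521  0.0414] w 0.4859964464536089 0.0
40 side tip crop [ 79.01150348 176.70262836] top [123.03632     92.56463904]
45.5 side tip crop [ 81.74923727 187.18003985] top [112.95260796 102.2393761 ]
51 side tip crop [ 85.92147908 197.47470013] top [103.8296456  112.83511401]
axis [217.64888952 202.58386276]
```

View pics/F.png

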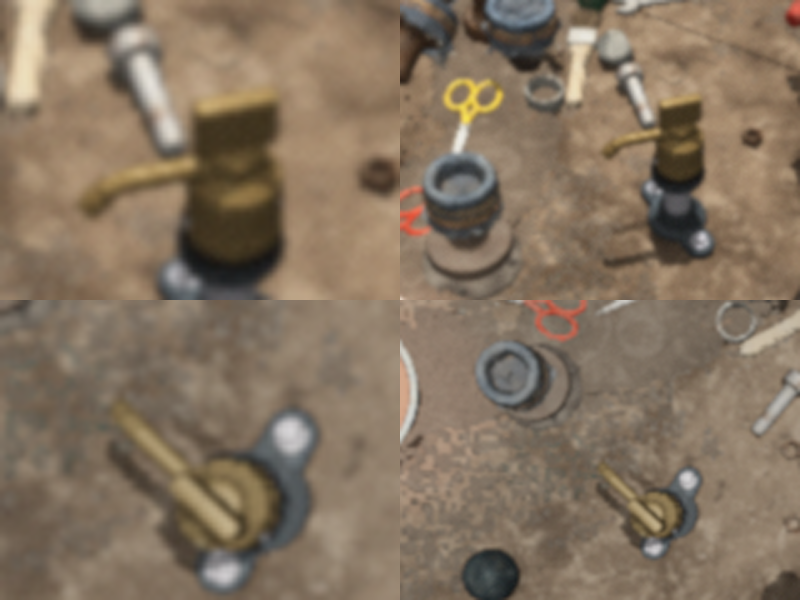

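```bash
cat > g.py <<'E'
from h import *
from scipy.optimize import minimize
T=cam('top');S=cam('side')
# brass = difference between frames without/with spout on pipe
D={}
for n,c in(('top',T),('side',S)):
    d=np.abs(cv2.imread(f'pics/{n}_F.png').astype(float)-cv2.imread(f'pics/{n}0.png').astype(float)).max(2)
    L=cv2.cvtColor(cv2.imread(f'pics/{n}_F.png'),cv2.COLOR_BGR2HSV).astype(float)
    D[n]=L
h=D['top'];im=cv2.imread('pics/top_F.png').astype(float)
sat=h[...,1]
# ridge: yellowness (R+G)/2-B
for n,c in(('top',T),('side',S)):
    im=cv2.imread(f'pics/{n}_F.png').astype(np.float32);Y=(im[...,2]+im[...,1])/2-im[...,0]
    Y=Y-cv2.medianBlur(Y,5)*0
    def sc(yaw,p=(.4437,.0986),z=.1435):
        a=np.radians(yaw);u=np.array([np.cos(a),np.sin(a)]);v=np.array([-u[1],u[0]])
        tot=0
        for r in np.linspace(.034,.072,20):
            for o,w in((0,1),(-.003,1),(.003,1),(.011,-1.5),(-.011,-1.5)):
                q=proj(c,[*(np.array(p)+r*u+o*v),z])[0]
                tot+=w*cv2.getRectSubPix(Y,(1,1),(float(q[0]),float(q[1])))[0,0]
        return tot
    for p in((.4437,.0986),(.4437,.0996),(.4427,.0986)):
        ys=np.arange(36,56,.5);v=np.array([sc(y,p) for y in ys]);i=v.argmax();w=np.clip(v-v.max()*.7,0,None)
        print(n,p,ys[i],(ys*w).sum()/w.sum(),v.max())
E
python3 g.py
```

```text
top (0.4437, 0.0986) 47.0 47.0564668808219 1428.3999
top (0.4437, 0.0996) 46.5 46.3169303113979 1438.4686
top (0.4427, 0.0986) 46.5 46.3516629794655 1427.6006
side (0.4437, 0.0986) 41.0 40.62537991394565 1209.4369
side (0.4437, 0.0996) 40.0 39.875301879572646 1160.5499
side (0.4427, 0.0986) 40.0 39.78043446604245 1223.6941
```

```bash
cat > k.py <<'E'
from h import *
from scipy.optimize import minimize
ys=np.linspace(0,2*np.pi,90,endpoint=False)
for n in('top','side'):
    c=cam(n);im=cv2.GaussianBlur(cv2.cvtColor(cv2.imread(f'pics/{n}0.png'),cv2.COLOR_BGR2LAB)[...,2].astype(np.float32),(0,0),.8)
    g0=cv2.GaussianBlur(cv2.imread(f'pics/{n}0.png')[...,2].astype(np.float32),(0,0),.8)
    for nm,G in(('b',im),('red',g0)):
        gx,gy=cv2.Sobel(G,cv2.CV_32F,1,0),cv2.Sobel(G,cv2.CV_32F,0,1)
        def sc(x,y,r,z):
            q=proj(c,np.stack([x+r*np.cos(ys),y+r*np.sin(ys),0*ys+z],1)).astype(np.float32);o=proj(c,[x,y,z])[0]
            m=q-o;m/=np.linalg.norm(m,axis=1)[:,None]
            f=lambda A:cv2.remap(A,q[:,0].reshape(1,-1).copy(),q[:,1].reshape(1,-1).copy(),cv2.INTER_LINEAR)[0]
            e=f(gx)*m[:,0]+f(gy)*m[:,1]
            if n=='side': e=e[(q-o)[:,1]<4]   # back and sides of rim
            return np.clip(e,0,None).mean()
        L=[(sc(x/1000,y/1000,r,.135),x,y,r) for x in range(592,614) for y in range(248,272) for r in(.034,.0355,.037,.0385,.04)]
        L.sort(reverse=True);w=np.array(L[:6]);print(n,nm,np.round(w[0],3),w[:,1:].mean(0))
E
python3 k.py
```

```text
top b [2.5684e+01 6.0400e+02 2.6000e+02 3.7000e-02] [6.045e+02 2.600e+02 3.700e-02]
top red [1.13141e+02 5.98000e+02 2.50000e+02 3.80000e-02] [5.98333333e+02 2.49500000e+02 3.80000000e-02]
side b [3.2121e+01 6.0500e+02 2.6100e+02 3.7000e-02] [6.05166667e+02 2.61000000e+02 3.72500000e-02]
side red [1.2189e+02 5.9500e+02 2.7100e+02 3.8000e-02] [5.950e+02 2.705e+02 3.850e-02]
```

```bash
python3 -c "
from cell import ticket
print(ticket.sign_off())"
```

```text
the job is handed in; nothing more can be done
None
```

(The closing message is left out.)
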